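Fetch the salt pot from behind the bottles

TASK

The low salt pot stands at the back of the condiment tray, hemmed in by the oil bottle, the vinegar bottle and the pepper mill: first lift these three out and stand them all on the chopping board, next set the salt pot in the middle of the slate coaster by the hob, and only then put the oil, the vinegar and the pepper mill back on the tray, each on the very spot where it stood. Keep all four upright and set them down without dropping them, and leave the spice shaker, the food tin and the mug where they are.

Things in the scene. Friction and masses are not known exactly. Their poses are not given: they have to be found in the camera images.
- oil: oil bottle, green glass with a white paper label: round body 58 mm across up to 115 mm, shoulder tapering to a round neck 27 mm across from 138 to 174 mm, steel collar 31 mm across above it, thin spout, 196 mm tall in all; 0.3 to 0.6 kg; grip it by the neck, 156 mm up. Origin: centre of its underside, z up its axis. Its place on the tray is drawn afresh (it swaps with the vinegar and the mill)
- vinegar: vinegar bottle, brown glass with a cream label: square body 54 by 54 mm up to 105 mm, shoulder tapering to a round neck 27 mm across from 127 to 163 mm, cork stopper 25 mm across to 177 mm; 0.3 to 0.6 kg; grip it by the neck, 146 mm up. Origin: centre of its underside, z up its axis
- mill: pepper mill of dark turned wood: foot 56 mm across, waist 35 mm, collar 50 mm across at 106 to 113 mm, thin steel band, then the head, a cylinder 42 mm across from 116 to 150 mm, rounded to 159 mm, small steel knob to 170 mm; 0.2 to 0.4 kg; grip it by the head, 136 mm up. Origin: centre of its underside, z up its axis
- salt_pot: low salt pot: white ceramic with a thin blue band, round, 58 mm across, 46 mm high, with a pale wooden lid of the same width to 54 mm (fixed) and a knob 18 mm across to 69 mm; 0.2 to 0.4 kg; grip it round its sides, 35 mm up. Origin: centre of its underside, z up its axis. At the tray's far edge; the bottles and mill stand about 74 mm from it, centre to centre, one in front, one each side
- tray: condiment tray, flat black plastic, 180 mm (its x) by 240 mm (its y), floor 6 mm thick, rim 16 mm high and 5 mm thick; fixed. Origin: centre of its underside; its x axis points roughly away from the robot. It lies on the left or on the right of the work area
- board: chopping board of pale wood, 320 mm (its x) by 220 mm (its y), 20 mm thick, fixed; it lies on the other side from the tray; the food tin stands on it, the rest of it is free. Origin: centre of its underside, x along its length. A foot stands properly on it if its centre is at least 15 mm inside the edge
- coaster: round coaster of dark grey slate, 100 mm across, 8 mm thick, fixed, in front of the hob (the hob's near edge is at least 60 mm from the coaster's edge; pans stand on the hob). Origin: centre of its underside
- shaker: bystander: spice shaker, orange-brown with a red cap, 40 mm across, 72 mm tall, at the tray's near left corner. Origin: centre of its underside
- tin: bystander: food tin with red and white label, 75 mm across, 108 mm tall, standing on the chopping board. Origin: centre of its underside
- mug: bystander: blue mug, 80 mm across, 92 mm tall, handle towards its +y reaching about 75 mm from its axis. Origin: centre of its underside
There are look-alikes about, which are no part of the job. What is shaped like the salt_pot but yellow is not meant.

How it is judged:
By the outcome, as a careful person would: the job done as asked, in the order asked, and still so for the second after the job is handed in, with the robot touching nothing.
It also fails if it takes over 147 s, if anything falls off the work surface, if the arm or the gripper's body presses on something with over 40 N, if the wrist force passes 120 N, or if a joint passes its speed limit or range.

ROBOT

A 7-joint arm with a two-finger parallel gripper is mounted at the origin on the work surface. World frame = base frame: x ahead of the robot, y to its left, z up, the work surface at z = 0. Lengths are in m, angles in rad, forces in N, time in s.
With the tool pointing down it reaches from about 0.4 to 0.875 m from the base axis. Payload 19.3 kg.
Tool frame: the origin (TCP) lies midway between the tips of the shut fingers; the grasp point (between the pads) lies bot.pinch_z behind it (bot.pinch_z is the distance from the TCP to the grasp point, in m); z points along the fingers, y is the line along which they close (so a half turn about z gives the same grasp; the last joint's range is limited). The gripper opens to 85 mm and grips with 20 to 120 N. Pads are 22 mm wide; open, the fingers measure 114 mm over their backs; the gripper's body (76 mm by 85 mm) begins 54 mm behind the grasp point. The pads swing forward as they close: fully open they stand 13 mm farther back than shut.
Start: joints at [-1.286, 0.521, -0.036, 1.599, 0.021, 1.021, -0.113], TCP at [0.217, 0.586, 0.231] pointing down, gripper open.
Joint ranges: [-2.91, 2.91], [-0.3, 2.13], [-1.5, 1.42], [0.17, 2.43], [-1.26, 4.41], [0.16, 1.93], [-2.52, 2.52]. Speed limits (rad/s): [1.89, 1.89, 2.39, 2.39, 3.01, 3.01, 3.01].

INTERFACE

Orientations are given as [roll, pitch, yaw] about the fixed x, y, z axes, in that order (R = Rz(yaw) Ry(pitch) Rx(roll)).
In Python, from workcell import readout, grab_frame, camera_info, workorder, bot gives the robot as it stands. The module is installed in compiled form; this text tells all that it offers.
- The arm moves only by the tool drive_tool, never from a script. Its argument "targets" is a list of rows, each an object of numbers: "dx", "dy", "dz": the shift along the tool's x, y, z as a fraction of full scale; "yaw": the turn about the tool's z as a fraction of full scale; "fingers": the closure, from 0 (fully open) to 1 (shut). In form: [{"dx": .., "dy": .., "dz": .., "yaw": .., "fingers": ..}, ...]. A call has 1 to 20 rows; each row shifts and turns the commanded pose from where the row before left it, along the tool's axes as they then stand; what a row does not reach is not made up. Full scale, the value 1, is 0.1 m for a shift and 90 degrees for a turn. A row lasts 1/10 s, in which the tool goes at most 50 mm and 8.59 degrees, less where a joint would pass 70% of its speed; a pose out of reach is approached as far as the arm can. A call with a number of a shift or a turn outside -1 to 1 is refused whole. A call with a gripper value outside its range is refused whole. The fingers move at their own pace and stop on an object; "squeeze" is the grip in N (left out, the last holds). Time passes only in rows, so rows that do not move let the fingers close. It gives the time, the measured TCP pose, the force, the opening and the grip force at its end, in the units of the state.
- readout.observe(): the state, without advancing time (a new reading comes with each control period).
- grab_frame(name): name is "scene" or "top" or "wrist"; returns the picture (384x512x3 uint8, blue, green, red); there is no depth.
- camera_info(name): a dict with "fx", "fy", "cx", "cy" (pixels), "T" (4x4, takes a point from camera to world coordinates); the wrist camera has in their place "hand_eye" (4x4, takes a point from camera to tool coordinates, whose origin is the TCP and whose axes are the flange's). Camera axes: x right, y up, looking along -z (the intrinsics and any distortion apply to the point x, -y, -z); pixel columns grow to the right and rows downward; lengths in m; the calibration is good to about 2 mm. The wrist camera is an equidistant fisheye: a pixel r from the principal point sees the ray r / f radians off the axis. A picture is of the moment at which its call begins: read the wrist's pose just before it. camera_info takes no time and is no camera call.
- workorder.job_done(): hands the job in; it is judged then, once.
The state is a dict: "clock": time; "qpos": joint angles; "qd": joint speeds; "joint_efforts": joint torques, N m; "position": TCP position; "tool_rot": TCP orientation; "force": force on the tool from outside, world axes, zero at the start; "moment": the same for the moment, N m; "grip_width": finger opening in m; "finger_force": force on a finger pad.
Only numpy, scipy, OpenCV 4.12 (cv2) and the standard library are available. Lean on these libraries where they do the work, as an engineer would, in place of code of your own. Each camera call takes 0.05 s, during which the arm holds its last target. There are 200 camera calls.

## Working session

There is one attempt and no reset: what is moved stays moved. The work goes in short steps, Python scripts to look and compute and a tool call to move; the robot and the scene stay as the last step left them, time stands still between calls to the robot, and variables do not carry over. Pictures are saved under pics/ and viewed, at most 14 in all, crops included, and the job is handed in when it is done.

Besides the shell and the picture viewer there is one more tool, called as name(argument=value, ...) on one line, values as JSON. drive_tool: Moves the arm, as the interface text tells. Shift numbers are shares of 0.1 m and turn numbers shares of 90 degrees, none past 1 either way. Its arguments: {"type":"object","properties":{"targets":{"type":"array","items":{"type":"object","properties":{"dx":{"type":"number","minimum":-1,"maximum":1},"dy":{"type":"number","minimum":-1,"maximum":1},"dz":{"type":"number","minimum":-1,"maximum":1},"yaw":{"type":"number","minimum":-1,"maximum":1},"fingers":{"type":"number"}}}},"squeeze":{"type":"number"}},"required":["targets"]}

```bash
mkdir -p pics
python3 - <<'E'
from workcell import readout, grab_frame, camera_info, bot
import cv2,numpy as np
s=readout.observe();print(s); print(bot.pinch_z)
for n in("scene","top","wrist"):
    cv2.imwrite(f"pics/{n}0.png",grab_frame(n)); print(n,camera_info(n))
a=cv2.imread("pics/scene0.png");b=cv2.imread("pics/top0.png")
cv2.imwrite("pics/s0b.png",cv2.resize(a,(800,600),interpolation=cv2.INTER_CUBIC));cv2.imwrite("pics/t0b.png",cv2.resize(b,(800,600),interpolation=cv2.INTER_CUBIC))
E
```

```text
{'clock': 0.0, 'qpos': array([-1.28615376,  0.52199192, -0.03633982,  1.59998354,  0.02122151,
        1.02110542, -0.11282095]), 'qd': array([-0.00079165,  0.0005315 ,  0.00102489, -0.00042215,  0.00231916,
        0.00136588,  0.00052367]), 'joint_efforts': array([ 4.43770041e-04, -9.27112412e+01,  1.97979771e+00, -3.69944322e+01,
        1.79544627e-02,  8.03260045e-03, -6.71092698e-05]), 'position': array([0.21707093, 0.58574467, 0.23074813]), 'tool_rot': array([-3.14049385e+00,  9.06384546e-05,  2.78674079e+00]), 'force': array([ 0.10033017, -0.23488982, -0.12456603]), 'moment': array([-0.02730073,  0.02675898,  0.03809861]), 'finger_force': 0.0, 'grip_width': 0.08548276135351864}
0.0187
scene {'fx': 457.4178758461094, 'fy': 457.4178758461094, 'cx': 244.40972813512332, 'cy': 196.80494175849728, 'T': array([[-0.75729321, -0.39131223,  0.5228592 ,  1.10809339],
       [ 0.65274777, -0.47887331,  0.58702701,  0.6509094 ],
       [ 0.02067247,  0.78584674,  0.61807569,  0.72380284],
       [ 0.        ,  0.        ,  0.        ,  1.        ]])}
top {'fx': 365.92133579793017, 'fy': 365.92133579793017, 'cx': 257.63745221852173, 'cy': 193.63279670918476, 'T': array([[-0.01282909,  0.99140491, -0.13019879,  0.45352204],
       [-0.9996906 , -0.009942  ,  0.0228003 ,  0.00864431],
       [ 0.0213099 ,  0.13045101,  0.99122572,  0.88875542],
       [ 0.        ,  0.        ,  0.        ,  1.        ]])}
wrist {'fx': 297.3186396354542, 'fy': 297.3186396354542, 'cx': 257.8305502863932, 'cy': 188.95281862958163, 'hand_eye': array([[ 8.12766004e-04,  9.49090242e-01,  3.15003258e-01,
         8.06409161e-02],
       [ 9.99999424e-01, -9.92423112e-04,  4.09943557e-04,
        -4.53161808e-04],
       [ 7.01689942e-04,  3.15002743e-01, -9.49090501e-01,
        -1.42840819e-01],
       [ 0.00000000e+00,  0.00000000e+00,  0.00000000e+00,
         1.00000000e+00]])}
```

View pics/s0b.png

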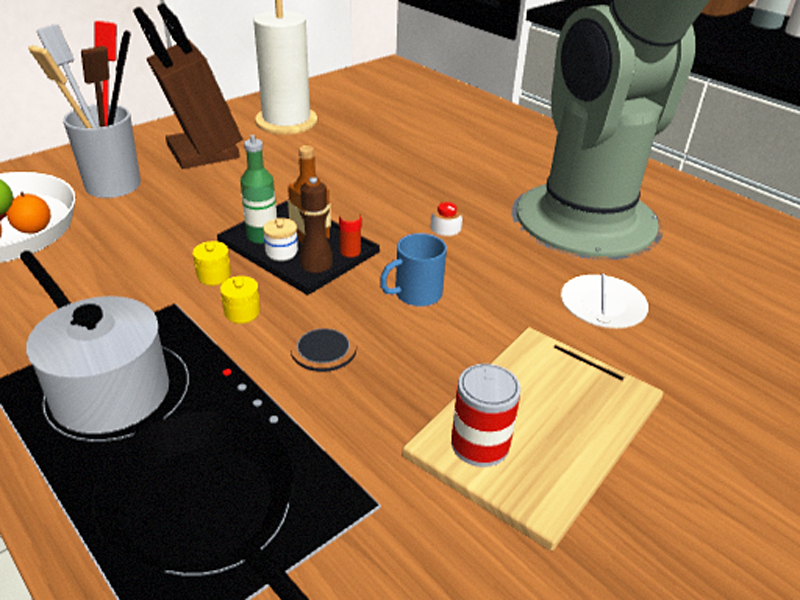

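View pics/t0b.png

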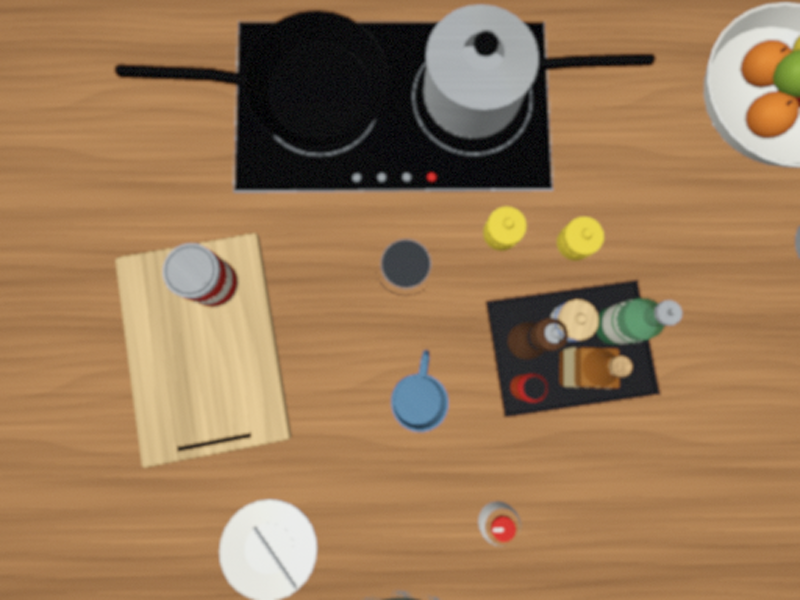

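Run:
```python
import cv2,numpy as np
a=cv2.imread("pics/top0.png")[175:275,300:450];b=cv2.imread("pics/scene0.png")[80:190,110:260]
a=cv2.resize(a,(750,500),interpolation=cv2.INTER_CUBIC);b=cv2.resize(b,(750,550),interpolation=cv2.INTER_CUBIC)
cv2.imwrite("pics/t1.png",a);cv2.imwrite("pics/s1.png",b)
```

```text
(no output)
```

View pics/t1.png

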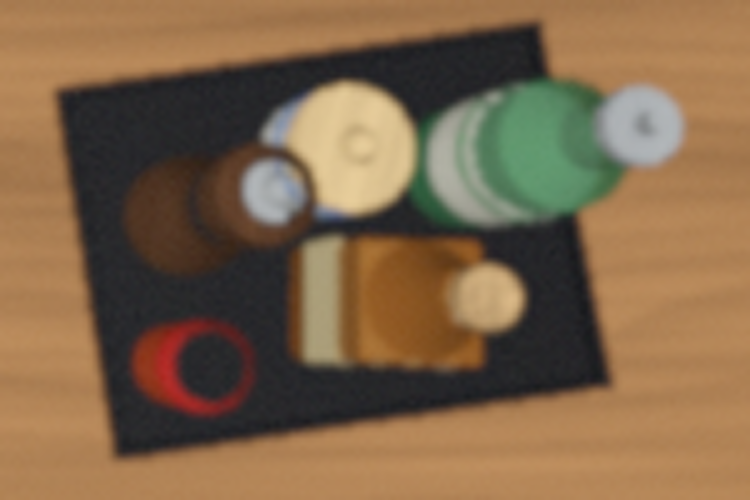

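View pics/s1.png

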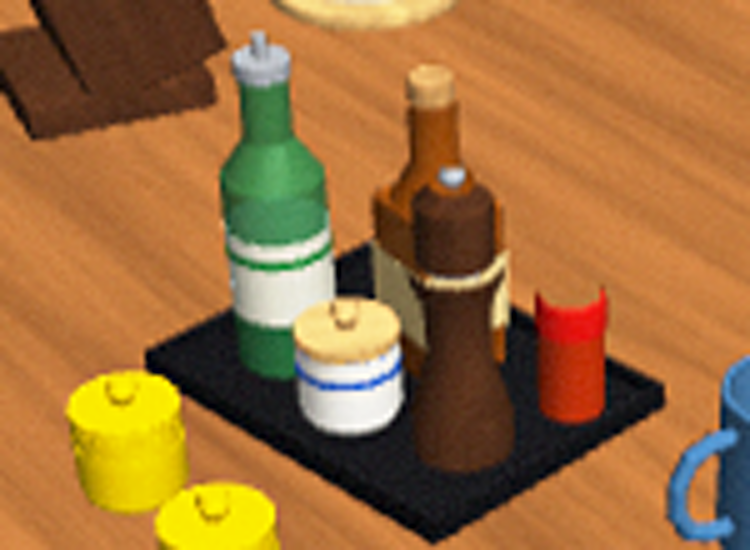

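```bash
cat > h.py <<'E'
from workcell import readout, grab_frame, camera_info, bot
import numpy as np, cv2
def ray(n,u,v,T=None):
    c=camera_info(n); T=c["T"]
    d=np.array([(u-c["cx"])/c["fx"],-(v-c["cy"])/c["fy"],-1.]); d=T[:3,:3]@d
    return T[:3,3],d/np.linalg.norm(d)
def plane(n,u,v,z):
    o,d=ray(n,u,v); return o+d*(z-o[2])/d[2]
def tri(r1,r2):
    A=[];b=[]
    for o,d in(r1,r2):
        P=np.eye(3)-np.outer(d,d);A.append(P);b.append(P@o)
    x=np.linalg.lstsq(np.vstack(A),np.hstack(b),rcond=None)[0]
    return x,[np.linalg.norm(P@x-q) for P,q in zip(A,b)]
E
python3 - <<'E'
from h import *
np.set_printoptions(precision=4,suppress=True)
T=lambda u,v:((u+.5)/5-.5+300,(v+.5)/5-.5+175)
S=lambda u,v:((u+.5)/5-.5+110,(v+.5)/5-.5+80)
B=lambda u,v:((u+.5)/1.5625-.5,(v+.5)/1.5625-.5)
for n,t,s,z in [("oil spout",(647,124),(258,36),.202),("cork",(489,297),(432,74),.183),("millknob",(276,192),(452,174),.176),("saltknob",(362,146),(345,306),.075)]:
    print(n,plane("top",*T(*t),z),plane("scene",*S(*s),z),tri(ray("top",*T(*t)),ray("scene",*S(*s))))
print("collar",plane("top",*T(641,126),.19),"millhead",plane("top",*T(258,195),.152),"lid",plane("top",*T(352,148),.06))
print("lid sc",plane("scene",*S(348,332),.06))
print("tray",[plane("top",*T(*p),.016)[:2] for p in[(58,90),(541,22),(610,382),(117,457)]])
print("board",[plane("top",*B(*p),.02)[:2] for p in[(116,258),(258,234),(290,437),(142,466)]])
print("coaster",plane("top",*B(406,264),.008),plane("scene",*((324.5)*.64-.5,(345.5)*.64-.5),.008))
print("tin",plane("top",*B(191,270),.128),"shaker",plane("top",*T(210,367),.078),"mug",plane("top",*B(419,401),.092),plane("top",*B(427,353),.05))
E
```

```text
oil spout [ 0.5293 -0.3341  0.202 ] [ 0.5304 -0.3387  0.202 ] (array([ 0.5306, -0.3352,  0.2026]), [np.float64(0.00176540530385408), np.float64(0.0017654053038538555)])
cork [ 0.4648 -0.2769  0.183 ] [ 0.4626 -0.2781  0.183 ] (array([ 0.4645, -0.276 ,  0.1845]), [np.float64(0.0003513982710383451), np.float64(0.0003513982710396865)])
millknob [ 0.5069 -0.198   0.176 ] [ 0.513  -0.1924  0.176 ] (array([ 0.5075, -0.1997,  0.1711]), [np.float64(0.00033212785338308456), np.float64(0.0003321278533828633)])
saltknob [ 0.5348 -0.2672  0.075 ] [ 0.5372 -0.2634  0.075 ] (array([ 0.5348, -0.2679,  0.0721]), [np.float64(0.0003782520970907412), np.float64(0.00037825209709058344)])
collar [ 0.5299 -0.3377  0.19  ] millhead [ 0.5076 -0.1975  0.152 ] lid [ 0.5354 -0.2676  0.06  ]
lid sc [ 0.538 -0.261  0.06 ]
tray [array([ 0.5694, -0.1408]), array([ 0.6005, -0.3784]), array([ 0.4265, -0.4   ]), array([ 0.3948, -0.1631])]
board [array([0.6413, 0.4273]), array([0.6774, 0.2117]), array([0.3689, 0.1584]), array([0.3306, 0.3736])]
coaster [ 0.6306 -0.0174  0.008 ] [ 0.6305 -0.0157  0.008 ]
tin [0.6007 0.2749 0.128 ] shaker [ 0.4374 -0.1935  0.078 ] mug [ 0.4218 -0.0302  0.092 ] [ 0.4892 -0.0451  0.05  ]
```

Salt pot: in the tray at top-crop (348,148), scene-crop (347,370) – white with blue band and wooden lid, ringed by the bottles and the mill; the two yellow ones at the top view (505,228) and (582,238) are the look-alikes. The crops confirm it. Vinegar is in front, mill left, oil right; tin at (191,270), coaster (405,264).

drive_tool(targets=[{"yaw":0.086,"dz":-0.08,"fingers":0},{"yaw":0.086,"dz":-0.08,"fingers":0},{"yaw":0.086,"dz":-0.08,"fingers":0},{"yaw":0.086,"dz":-0.08,"fingers":0},{"yaw":0.086,"dz":-0.08,"fingers":0},{"yaw":0.086,"dz":-0.08,"fingers":0},{"yaw":0.086,"dz":-0.08,"fingers":0},{"yaw":0.086,"dz":-0.08,"fingers":0},{"yaw":0.086,"dz":-0.08,"fingers":0}], squeeze=50)

```text
invalid input
```

drive_tool(targets=[{"dx":0,"dy":0,"yaw":0.086,"dz":-0.08,"fingers":0},{"dx":0,"dy":0,"yaw":0.086,"dz":-0.08,"fingers":0},{"dx":0,"dy":0,"yaw":0.086,"dz":-0.08,"fingers":0},{"dx":0,"dy":0,"yaw":0.086,"dz":-0.08,"fingers":0},{"dx":0,"dy":0,"yaw":0.086,"dz":-0.08,"fingers":0},{"dx":0,"dy":0,"yaw":0.086,"dz":-0.08,"fingers":0},{"dx":0,"dy":0,"yaw":0.086,"dz":-0.08,"fingers":0},{"dx":0,"dy":0,"yaw":0.086,"dz":-0.08,"fingers":0},{"dx":0,"dy":0,"yaw":0.086,"dz":-0.08,"fingers":0}], squeeze=50)

```text
clock: 1.05
position: [0.2171, 0.586, 0.3034]
tool_rot: [-3.141, 0.0, 1.565]
force: [-0.1, 0.9, 0.1]
grip_width: 0.0855
finger_force: 0.0
```

drive_tool(targets=[{"dx":-0.32,"dy":0.22,"dz":0,"yaw":0,"fingers":0},{"dx":-0.32,"dy":0.22,"dz":0,"yaw":0,"fingers":0},{"dx":-0.32,"dy":0.22,"dz":0,"yaw":0,"fingers":0},{"dx":-0.32,"dy":0.22,"dz":0,"yaw":0,"fingers":0},{"dx":-0.32,"dy":0.22,"dz":0,"yaw":0,"fingers":0},{"dx":-0.32,"dy":0.22,"dz":0,"yaw":0,"fingers":0},{"dx":-0.32,"dy":0.22,"dz":0,"yaw":0,"fingers":0},{"dx":-0.32,"dy":0.22,"dz":0,"yaw":0,"fingers":0},{"dx":-0.32,"dy":0.22,"dz":0,"yaw":0,"fingers":0},{"dx":-0.32,"dy":0.22,"dz":0,"yaw":0,"fingers":0},{"dx":-0.32,"dy":0.22,"dz":0,"yaw":0,"fingers":0},{"dx":-0.32,"dy":0.22,"dz":0,"yaw":0,"fingers":0}])

```text
clock: 2.25
position: [0.4818, 0.2007, 0.3033]
tool_rot: [-3.142, -0.0, 1.571]
force: [1.1, 0.8, 0.0]
grip_width: 0.0856
finger_force: 0.0
```

drive_tool(targets=[{"dx":-0.38,"dy":0,"dz":0,"yaw":0,"fingers":0},{"dx":-0.38,"dy":0,"dz":0,"yaw":0,"fingers":0},{"dx":-0.38,"dy":0,"dz":0,"yaw":0,"fingers":0},{"dx":-0.38,"dy":0,"dz":0,"yaw":0,"fingers":0},{"dx":-0.38,"dy":0,"dz":0,"yaw":0,"fingers":0},{"dx":-0.38,"dy":0,"dz":0,"yaw":0,"fingers":0},{"dx":-0.38,"dy":0,"dz":0,"yaw":0,"fingers":0},{"dx":-0.38,"dy":0,"dz":0,"yaw":0,"fingers":0},{"dx":-0.38,"dy":0,"dz":0,"yaw":0,"fingers":0},{"dx":-0.38,"dy":0,"dz":0,"yaw":0,"fingers":0},{"dx":0,"dy":0,"dz":0,"yaw":0,"fingers":0},{"dx":0,"dy":0,"dz":0,"yaw":0,"fingers":0}])

```text
clock: 3.45
position: [0.481, -0.1784, 0.3031]
tool_rot: [-3.141, -0.0, 1.569]
force: [0.2, -0.2, -0.6]
grip_width: 0.0852
finger_force: 0.0
```

Run:
```python
from h import *
s=readout.observe();print(s["position"],s["tool_rot"],s["clock"])
f=grab_frame("wrist");cv2.imwrite("pics/w1.png",f)
cv2.imwrite("pics/w1b.png",cv2.resize(f,(800,600),interpolation=cv2.INTER_CUBIC))
```

```text
[ 0.48096129 -0.17842338  0.30305634] [-3.14097378e+00 -2.84289300e-06  1.56930115e+00] 3.45
```

View pics/w1b.png

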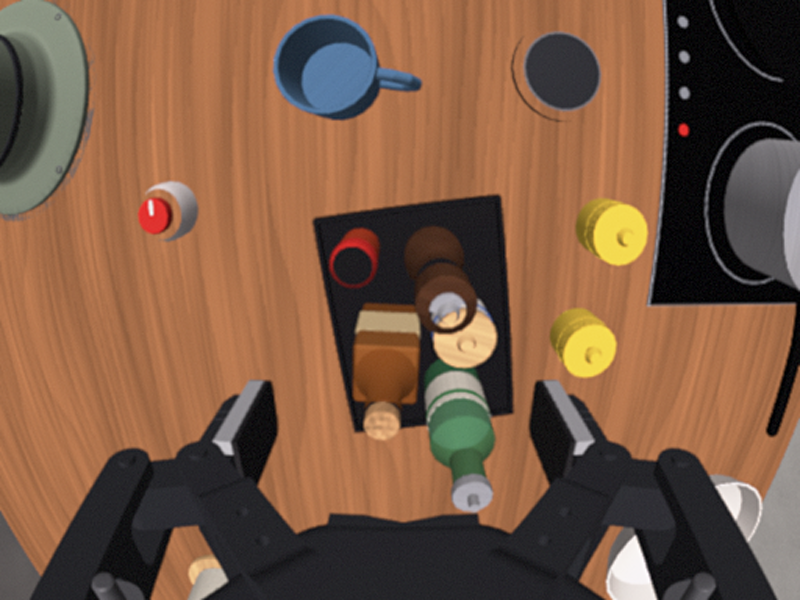

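```bash
cat >> h.py <<'E'
from scipy.spatial.transform import Rotation as Ro
def wray(u,v,pos,rpy):
    c=camera_info("wrist"); x=u-c["cx"];y=v-c["cy"];r=np.hypot(x,y);th=r/c["fx"]
    d=np.array([np.sin(th)*x/r,-np.sin(th)*y/r,-np.cos(th)])
    R=Ro.from_euler("xyz",rpy).as_matrix();H=c["hand_eye"]
    return pos+R@H[:3,3],R@H[:3,:3]@d
def wplane(u,v,z,pos,rpy):
    o,d=wray(u,v,pos,rpy);return o+d*(z-o[2])/d[2]
B=lambda u,v:((u+.5)/1.5625-.5,(v+.5)/1.5625-.5)
E
python3 - <<'E'
from h import *
np.set_printoptions(precision=4,suppress=True)
p=np.array([ 0.48096129,-0.17842338,0.30305634]);e=[-3.14097378,0,1.569301]
for n,u,v,z in [("cork",383,423,.183),("oilspout",473,500,.202),("collar",472,491,.19),("mknob",447,307,.176),("mhead",446,302,.156),("lid",465,337,.06),("sknob",467,344,.075),("coaster",562,71,.008),("shaker",355,260,.078),("mug",327,68,.092)]:
    print(n,wplane(*B(u,v),z,p,e))
print([wplane(*B(*q),.016,p,e)[:2] for q in[(315,220),(499,196),(512,412),(356,431)]])
E
```

```text
cork [ 0.4673 -0.2762  0.183 ]
oilspout [ 0.5304 -0.3319  0.202 ]
collar [ 0.5313 -0.334   0.19  ]
mknob [ 0.5082 -0.1953  0.176 ]
mhead [ 0.5094 -0.199   0.156 ]
lid [ 0.5372 -0.2662  0.06  ]
sknob [ 0.5371 -0.2664  0.075 ]
coaster [ 0.6325 -0.018   0.008 ]
shaker [ 0.4415 -0.1897  0.078 ]
mug [ 0.424  -0.0362  0.092 ]
[array([ 0.3977, -0.1658]), array([ 0.5707, -0.1428]), array([ 0.6018, -0.3775]), array([ 0.428 , -0.4008])]
```

drive_tool(targets=[{"dx":-0.33,"dy":-0.05,"dz":0,"yaw":0,"fingers":0},{"dx":-0.33,"dy":-0.05,"dz":0,"yaw":0,"fingers":0},{"dx":-0.32,"dy":-0.05,"dz":0,"yaw":0,"fingers":0},{"dx":0,"dy":0,"dz":0.2,"yaw":0,"fingers":0},{"dx":0,"dy":0,"dz":0.4,"yaw":0,"fingers":0},{"dx":0,"dy":0,"dz":0.4,"yaw":0,"fingers":0},{"dx":0,"dy":0,"dz":0.3,"yaw":0,"fingers":0},{"dx":0,"dy":0,"dz":0.3,"yaw":0,"fingers":0},{"dx":0,"dy":0,"dz":0.1,"yaw":0,"fingers":0},{"dx":0,"dy":0,"dz":0,"yaw":0,"fingers":0},{"dx":0,"dy":0,"dz":0,"yaw":0,"fingers":0}])

```text
clock: 4.6
position: [0.467, -0.2758, 0.1344]
tool_rot: [3.141, 0.0, 1.572]
force: [-0.3, -0.9, 1.4]
grip_width: 0.0854
finger_force: 0.0
```

Run:
```python
from h import *
s=readout.observe();print(s["position"],s["tool_rot"],s["clock"])
f=grab_frame("wrist");cv2.imwrite("pics/w2.png",f)
cv2.imwrite("pics/w2b.png",cv2.resize(f,(800,600),interpolation=cv2.INTER_CUBIC))
```

```text
[ 0.46696169 -0.27580817  0.13443413] [3.14050039e+00 3.75815174e-04 1.57154510e+00] 4.6
```

View pics/w2b.png

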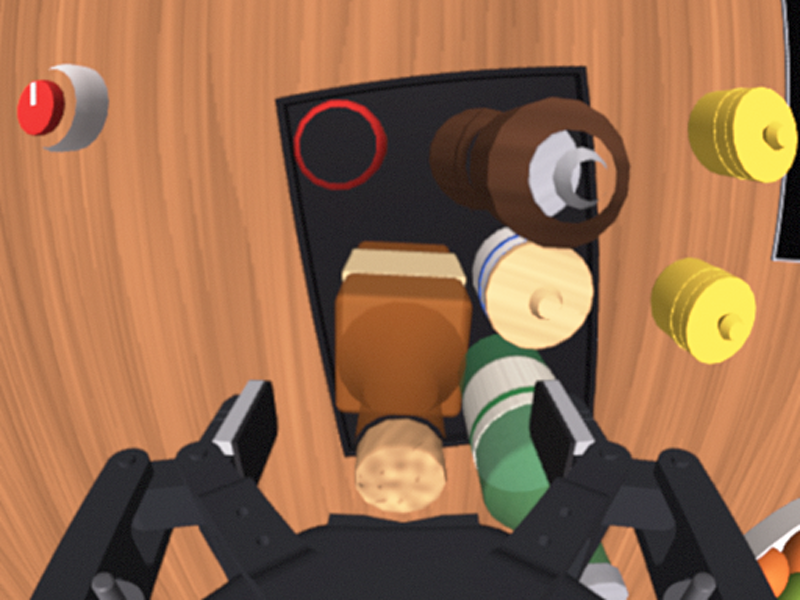

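Wrist view: cork (400,467) is midway between the pads (245 and 560). Closing.

drive_tool(targets=[{"dx":0,"dy":0,"dz":0,"yaw":0,"fingers":1},{"dx":0,"dy":0,"dz":0,"yaw":0,"fingers":1},{"dx":0,"dy":0,"dz":0,"yaw":0,"fingers":1},{"dx":0,"dy":0,"dz":0,"yaw":0,"fingers":1},{"dx":0,"dy":0,"dz":0,"yaw":0,"fingers":1},{"dx":0,"dy":0,"dz":0,"yaw":0,"fingers":1},{"dx":0,"dy":0,"dz":0,"yaw":0,"fingers":1},{"dx":0,"dy":0,"dz":0,"yaw":0,"fingers":1}], squeeze=60)

```text
clock: 5.45
position: [0.4664, -0.276, 0.1337]
tool_rot: [3.141, 0.0, 1.571]
force: [-1.3, 2.1, 7.8]
grip_width: 0.0259
finger_force: 58.5
```

drive_tool(targets=[{"dx":0,"dy":0,"dz":-0.1,"yaw":0,"fingers":1},{"dx":0,"dy":0,"dz":-0.3,"yaw":0,"fingers":1},{"dx":0,"dy":0,"dz":-0.4,"yaw":0,"fingers":1},{"dx":0,"dy":0,"dz":-0.4,"yaw":0,"fingers":1},{"dx":0,"dy":0,"dz":-0.3,"yaw":0,"fingers":1},{"dx":0.2,"dy":-0.02,"dz":0,"yaw":0,"fingers":1},{"dx":0.4,"dy":-0.04,"dz":0,"yaw":0,"fingers":1},{"dx":0.4,"dy":-0.04,"dz":0,"yaw":0,"fingers":1},{"dx":0.4,"dy":-0.04,"dz":0,"yaw":0,"fingers":1},{"dx":0.4,"dy":-0.04,"dz":0,"yaw":0,"fingers":1},{"dx":0.4,"dy":-0.04,"dz":0,"yaw":0,"fingers":1},{"dx":0.4,"dy":-0.04,"dz":0,"yaw":0,"fingers":1},{"dx":0.4,"dy":-0.04,"dz":0,"yaw":0,"fingers":1},{"dx":0.4,"dy":-0.04,"dz":0,"yaw":0,"fingers":1},{"dx":0.4,"dy":-0.04,"dz":0,"yaw":0,"fingers":1},{"dx":0.4,"dy":-0.04,"dz":0,"yaw":0,"fingers":1},{"dx":0.4,"dy":-0.04,"dz":0,"yaw":0,"fingers":1},{"dx":0.3,"dy":0,"dz":0,"yaw":0,"fingers":1},{"dx":0.15,"dy":0,"dz":0,"yaw":0,"fingers":1},{"dx":0,"dy":0,"dz":0,"yaw":0,"fingers":1}])

```text
clock: 7.45
position: [0.4198, 0.2306, 0.2833]
tool_rot: [-3.141, 0.0, 1.573]
force: [-0.1, -0.2, -3.8]
grip_width: 0.026
finger_force: 59.9
```

drive_tool(targets=[{"dx":0,"dy":0,"dz":0.2,"yaw":0,"fingers":1},{"dx":0,"dy":0,"dz":0.4,"yaw":0,"fingers":1},{"dx":0,"dy":0,"dz":0.4,"yaw":0,"fingers":1},{"dx":0,"dy":0,"dz":0.2,"yaw":0,"fingers":1},{"dx":0,"dy":0,"dz":0.1,"yaw":0,"fingers":1},{"dx":0,"dy":0,"dz":0.02,"yaw":0,"fingers":1},{"dx":0,"dy":0,"dz":0.02,"yaw":0,"fingers":1},{"dx":0,"dy":0,"dz":0.01,"yaw":0,"fingers":1},{"dx":0,"dy":0,"dz":0,"yaw":0,"fingers":1}])

```text
clock: 8.35
position: [0.4205, 0.2293, 0.149]
tool_rot: [3.141, -0.001, 1.571]
force: [0.2, 0.9, -3.8]
grip_width: 0.0253
finger_force: 59.9
```

drive_tool(targets=[{"dx":0,"dy":0,"dz":0.01,"yaw":0,"fingers":1},{"dx":0,"dy":0,"dz":0.01,"yaw":0,"fingers":1},{"dx":0,"dy":0,"dz":0,"yaw":0,"fingers":1}])

```text
clock: 8.65
position: [0.4208, 0.2295, 0.1476]
tool_rot: [3.14, -0.002, 1.571]
force: [-6.1, -2.4, 26.6]
grip_width: 0.0253
finger_force: 63.4
```

drive_tool(targets=[{"dx":0,"dy":0,"dz":0,"yaw":0,"fingers":0},{"dx":0,"dy":0,"dz":0,"yaw":0,"fingers":0},{"dx":0,"dy":0,"dz":0,"yaw":0,"fingers":0},{"dx":0,"dy":0,"dz":0,"yaw":0,"fingers":0},{"dx":0,"dy":0,"dz":0,"yaw":0,"fingers":0}])

```text
clock: 9.15
position: [0.4202, 0.2291, 0.1463]
tool_rot: [-3.142, 0.0, 1.571]
force: [-0.1, 0.5, 0.2]
grip_width: 0.0854
finger_force: 0.0
```

drive_tool(targets=[{"dx":0,"dy":0,"dz":-0.2,"yaw":0,"fingers":0},{"dx":0,"dy":0,"dz":-0.4,"yaw":0,"fingers":0},{"dx":0,"dy":0,"dz":-0.4,"yaw":0,"fingers":0},{"dx":0,"dy":0,"dz":-0.3,"yaw":0,"fingers":0},{"dx":-0.2,"dy":0.08,"dz":0,"yaw":0,"fingers":0},{"dx":-0.4,"dy":0.08,"dz":0,"yaw":0,"fingers":0},{"dx":-0.4,"dy":0.08,"dz":0,"yaw":0,"fingers":0},{"dx":-0.4,"dy":0.08,"dz":0,"yaw":0,"fingers":0},{"dx":-0.4,"dy":0.08,"dz":0,"yaw":0,"fingers":0},{"dx":-0.4,"dy":0.08,"dz":0,"yaw":0,"fingers":0},{"dx":-0.4,"dy":0.08,"dz":0,"yaw":0,"fingers":0},{"dx":-0.4,"dy":0.08,"dz":0,"yaw":0,"fingers":0},{"dx":-0.4,"dy":0.08,"dz":0,"yaw":0,"fingers":0},{"dx":-0.4,"dy":0.08,"dz":0,"yaw":0,"fingers":0},{"dx":-0.3,"dy":0.08,"dz":0,"yaw":0,"fingers":0},{"dx":-0.18,"dy":0,"dz":0,"yaw":0,"fingers":0},{"dx":0,"dy":0,"dz":0,"yaw":0,"fingers":0},{"dx":0,"dy":0,"dz":0,"yaw":0,"fingers":0}])

```text
clock: 10.95
position: [0.5081, -0.1987, 0.2761]
tool_rot: [-3.141, -0.0, 1.57]
force: [-0.1, 0.2, -0.1]
grip_width: 0.0855
finger_force: 0.0
```

Run:
```python
from h import *
s=readout.observe();print(s["position"],s["tool_rot"],s["clock"])
f=grab_frame("top");cv2.imwrite("pics/t3.png",f)
cv2.imwrite("pics/t3b.png",cv2.resize(f,(800,600),interpolation=cv2.INTER_CUBIC))
```

```text
[ 0.5080906  -0.19873527  0.27608389] [-3.14112677e+00 -2.16371163e-04  1.57036766e+00] 10.95
```

View pics/t3b.png

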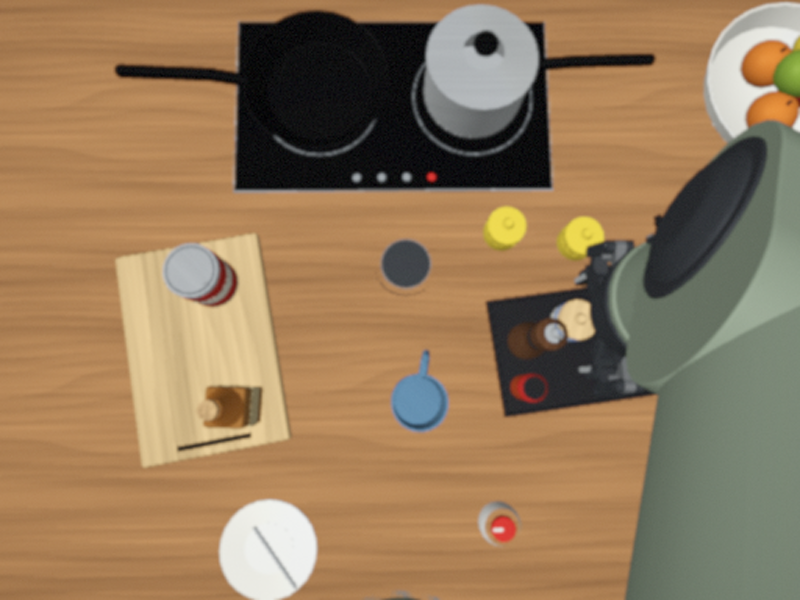

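Vinegar stands upright on the board at (225,408). Now down on the mill.

drive_tool(targets=[{"dx":0,"dy":0,"dz":0.2,"yaw":0,"fingers":0},{"dx":0,"dy":0,"dz":0.4,"yaw":0,"fingers":0},{"dx":0,"dy":0,"dz":0.4,"yaw":0,"fingers":0},{"dx":0,"dy":0,"dz":0.3,"yaw":0,"fingers":0},{"dx":0,"dy":0,"dz":0.2,"yaw":0,"fingers":0},{"dx":0,"dy":0,"dz":0.04,"yaw":0,"fingers":0},{"dx":0,"dy":0,"dz":0,"yaw":0,"fingers":0},{"dx":0,"dy":0,"dz":0,"yaw":0,"fingers":0}])

```text
clock: 11.8
position: [0.5089, -0.1987, 0.1235]
tool_rot: [3.14, 0.0, 1.572]
force: [-0.2, 0.0, -0.0]
grip_width: 0.0851
finger_force: 0.0
```

drive_tool(targets=[{"dx":0,"dy":0,"dz":0,"yaw":0,"fingers":1},{"dx":0,"dy":0,"dz":0,"yaw":0,"fingers":1},{"dx":0,"dy":0,"dz":0,"yaw":0,"fingers":1},{"dx":0,"dy":0,"dz":0,"yaw":0,"fingers":1},{"dx":0,"dy":0,"dz":0,"yaw":0,"fingers":1},{"dx":0,"dy":0,"dz":0,"yaw":0,"fingers":1},{"dx":0,"dy":0,"dz":0,"yaw":0,"fingers":1}])

```text
clock: 12.5
position: [0.5087, -0.199, 0.123]
tool_rot: [3.14, 0.0, 1.571]
force: [0.5, 0.2, 8.6]
grip_width: 0.0404
finger_force: 60.1
```

drive_tool(targets=[{"dx":0,"dy":0,"dz":-0.1,"yaw":0,"fingers":1},{"dx":0,"dy":0,"dz":-0.3,"yaw":0,"fingers":1},{"dx":0,"dy":0,"dz":-0.4,"yaw":0,"fingers":1},{"dx":0,"dy":0,"dz":-0.4,"yaw":0,"fingers":1},{"dx":0,"dy":0,"dz":-0.3,"yaw":0,"fingers":1},{"dx":0.2,"dy":0.03,"dz":0,"yaw":0,"fingers":1},{"dx":0.4,"dy":0.03,"dz":0,"yaw":0,"fingers":1},{"dx":0.4,"dy":0.03,"dz":0,"yaw":0,"fingers":1},{"dx":0.4,"dy":0.03,"dz":0,"yaw":0,"fingers":1},{"dx":0.4,"dy":0.03,"dz":0,"yaw":0,"fingers":1},{"dx":0.4,"dy":0.03,"dz":0,"yaw":0,"fingers":1},{"dx":0.4,"dy":0.03,"dz":0,"yaw":0,"fingers":1},{"dx":0.4,"dy":0.03,"dz":0,"yaw":0,"fingers":1},{"dx":0.4,"dy":0.03,"dz":0,"yaw":0,"fingers":1},{"dx":0.4,"dy":0.03,"dz":0,"yaw":0,"fingers":1},{"dx":0.4,"dy":0,"dz":0,"yaw":0,"fingers":1},{"dx":0.4,"dy":0,"dz":0,"yaw":0,"fingers":1},{"dx":0.4,"dy":0,"dz":0,"yaw":0,"fingers":1},{"dx":0.3,"dy":0,"dz":0,"yaw":0,"fingers":1},{"dx":0.1,"dy":0,"dz":0,"yaw":0,"fingers":1}])

```text
clock: 14.5
position: [0.537, 0.3446, 0.2721]
tool_rot: [-3.141, -0.0, 1.575]
force: [-0.1, 0.2, -3.4]
grip_width: 0.0403
finger_force: 61.8
```

drive_tool(targets=[{"dx":0,"dy":0,"dz":0.2,"yaw":0,"fingers":1},{"dx":0,"dy":0,"dz":0.4,"yaw":0,"fingers":1},{"dx":0,"dy":0,"dz":0.4,"yaw":0,"fingers":1},{"dx":0,"dy":0,"dz":0.2,"yaw":0,"fingers":1},{"dx":0,"dy":0,"dz":0.1,"yaw":0,"fingers":1},{"dx":0,"dy":0,"dz":0.02,"yaw":0,"fingers":1},{"dx":0,"dy":0,"dz":0.01,"yaw":0,"fingers":1},{"dx":0,"dy":0,"dz":0.01,"yaw":0,"fingers":1},{"dx":0,"dy":0,"dz":0.01,"yaw":0,"fingers":1},{"dx":0,"dy":0,"dz":0,"yaw":0,"fingers":1}])

```text
clock: 15.5
position: [0.5384, 0.3412, 0.1378]
tool_rot: [3.141, -0.0, 1.571]
force: [0.1, 0.4, -2.4]
grip_width: 0.0407
finger_force: 61.7
```

drive_tool(targets=[{"dx":0,"dy":0,"dz":0.01,"yaw":0,"fingers":1},{"dx":0,"dy":0,"dz":0,"yaw":0,"fingers":1}])

```text
clock: 15.7
position: [0.5385, 0.3413, 0.137]
tool_rot: [3.141, -0.001, 1.571]
force: [0.2, -1.3, 4.9]
grip_width: 0.0405
finger_force: 62.6
```

drive_tool(targets=[{"dx":0,"dy":0,"dz":0,"yaw":0,"fingers":0},{"dx":0,"dy":0,"dz":0,"yaw":0,"fingers":0},{"dx":0,"dy":0,"dz":0,"yaw":0,"fingers":0},{"dx":0,"dy":0,"dz":0,"yaw":0,"fingers":0},{"dx":0,"dy":0,"dz":0,"yaw":0,"fingers":0},{"dx":0,"dy":0,"dz":-0.2,"yaw":0,"fingers":0},{"dx":0,"dy":0,"dz":-0.4,"yaw":0,"fingers":0},{"dx":0,"dy":0,"dz":-0.4,"yaw":0,"fingers":0},{"dx":0,"dy":0,"dz":-0.4,"yaw":0,"fingers":0},{"dx":0,"dy":0,"dz":-0.1,"yaw":0,"fingers":0}])

```text
clock: 16.7
position: [0.5395, 0.3415, 0.2907]
tool_rot: [3.137, -0.003, 1.571]
force: [0.3, 0.2, -0.0]
grip_width: 0.0853
finger_force: 0.0
```

drive_tool(targets=[{"dx":-0.2,"dy":0,"dz":0,"yaw":0,"fingers":0},{"dx":-0.4,"dy":0,"dz":0,"yaw":0,"fingers":0},{"dx":-0.4,"dy":0,"dz":0,"yaw":0,"fingers":0},{"dx":-0.4,"dy":0,"dz":0,"yaw":0,"fingers":0},{"dx":-0.4,"dy":0,"dz":0,"yaw":0,"fingers":0},{"dx":-0.4,"dy":0,"dz":0,"yaw":0,"fingers":0},{"dx":-0.4,"dy":0,"dz":0,"yaw":0,"fingers":0},{"dx":-0.4,"dy":0,"dz":0,"yaw":0,"fingers":0},{"dx":-0.4,"dy":0,"dz":0,"yaw":0,"fingers":0},{"dx":-0.4,"dy":0,"dz":0,"yaw":0,"fingers":0},{"dx":-0.4,"dy":0,"dz":0,"yaw":0,"fingers":0},{"dx":-0.4,"dy":0,"dz":0,"yaw":0,"fingers":0},{"dx":-0.4,"dy":0,"dz":0,"yaw":0,"fingers":0},{"dx":-0.4,"dy":0,"dz":0,"yaw":0,"fingers":0},{"dx":-0.4,"dy":0,"dz":0,"yaw":0,"fingers":0},{"dx":-0.4,"dy":0,"dz":0,"yaw":0,"fingers":0},{"dx":-0.3,"dy":-0.04,"dz":0,"yaw":0,"fingers":0},{"dx":-0.27,"dy":-0.04,"dz":0,"yaw":0,"fingers":0},{"dx":0,"dy":0,"dz":0,"yaw":0,"fingers":0},{"dx":0,"dy":0,"dz":0,"yaw":0,"fingers":0}])

```text
clock: 18.7
position: [0.5294, -0.3363, 0.2854]
tool_rot: [-3.14, -0.001, 1.569]
force: [-0.2, 0.4, 0.3]
grip_width: 0.0855
finger_force: 0.0
```

Run:
```python
from h import *
s=readout.observe();print(s["position"],s["tool_rot"],s["clock"])
f=grab_frame("wrist");cv2.imwrite("pics/w4.png",f);g=grab_frame("scene")
cv2.imwrite("pics/w4b.png",cv2.resize(np.vstack([f,g]),(450,600),interpolation=cv2.INTER_AREA))
```

```text
[ 0.52938347 -0.33632695  0.28539432] [-3.14032317e+00 -5.21134939e-04  1.56943882e+00] 18.7
```

View pics/w4b.png

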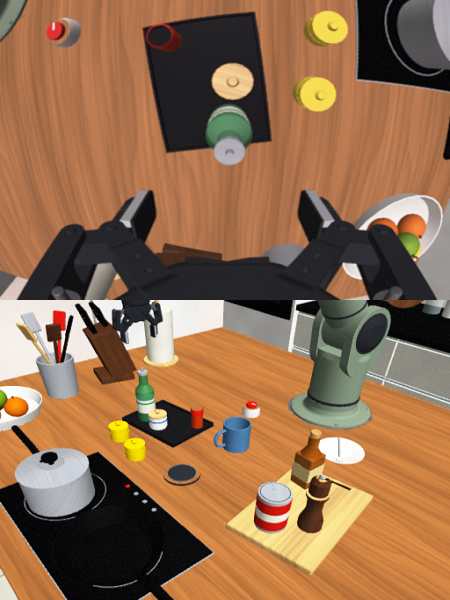

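Run:
```python
from h import *
p=np.array([0.52938347,-0.33632695,0.28539432]);e=[-3.14032317,-5.2e-4,1.56943882]
f=cv2.imread("pics/w4.png");
g=cv2.cvtColor(f,cv2.COLOR_BGR2HSV); m=((g[...,1]<40)&(g[...,2]>110)).astype(np.uint8);m[:165]=0;m[215:]=0;m[:,:235]=0;m[:,290:]=0
y,x=np.nonzero(m);print(x.mean(),y.mean(),x.min(),x.max(),y.min(),y.max())
print(wplane((x.min()+x.max())/2,(y.min()+y.max())/2,.19,p,e),wplane(261.7,195.8,.202,p,e),wplane(265,105,.06,p,e))
```

```text
260.55555555555554 192.36971484759096 243 278 174 210
[ 0.53165903 -0.33782457  0.19      ] [ 0.53254194 -0.33695165  0.202     ] [ 0.53802161 -0.2700461   0.06      ]
```

Both views: vinegar and mill upright on the board, oil spout at wrist (262,196) → oil at (0.532, −0.3375).

drive_tool(targets=[{"dx":-0.01,"dy":0.025,"dz":0.2,"yaw":0,"fingers":0},{"dx":0,"dy":0,"dz":0.4,"yaw":0,"fingers":0},{"dx":0,"dy":0,"dz":0.4,"yaw":0,"fingers":0},{"dx":0,"dy":0,"dz":0.3,"yaw":0,"fingers":0},{"dx":0,"dy":0,"dz":0.1,"yaw":0,"fingers":0},{"dx":0,"dy":0,"dz":0.02,"yaw":0,"fingers":0},{"dx":0,"dy":0,"dz":0,"yaw":0,"fingers":0},{"dx":0,"dy":0,"dz":0,"yaw":0,"fingers":0}])

```text
clock: 19.6
position: [0.5335, -0.3371, 0.1459]
tool_rot: [3.14, 0.001, 1.571]
force: [0.3, -0.0, -0.6]
grip_width: 0.0855
finger_force: 0.0
```

drive_tool(targets=[{"dx":0,"dy":0,"dz":0,"yaw":0,"fingers":1},{"dx":0,"dy":0,"dz":0,"yaw":0,"fingers":1},{"dx":0,"dy":0,"dz":0,"yaw":0,"fingers":1},{"dx":0,"dy":0,"dz":0,"yaw":0,"fingers":1},{"dx":0,"dy":0,"dz":0,"yaw":0,"fingers":1},{"dx":0,"dy":0,"dz":0,"yaw":0,"fingers":1},{"dx":0,"dy":0,"dz":0,"yaw":0,"fingers":1},{"dx":0,"dy":0,"dz":0,"yaw":0,"fingers":1}])

```text
clock: 20.4
position: [0.5329, -0.3371, 0.1447]
tool_rot: [3.141, 0.0, 1.571]
force: [-0.2, 0.5, 5.6]
grip_width: 0.0271
finger_force: 58.4
```

drive_tool(targets=[{"dx":0,"dy":0,"dz":-0.1,"yaw":0,"fingers":1},{"dx":0,"dy":0,"dz":-0.4,"yaw":0,"fingers":1},{"dx":0,"dy":0,"dz":-0.45,"yaw":0,"fingers":1},{"dx":0,"dy":0,"dz":-0.45,"yaw":0,"fingers":1},{"dx":0.2,"dy":-0.02,"dz":0,"yaw":0,"fingers":1},{"dx":0.4,"dy":-0.02,"dz":0,"yaw":0,"fingers":1},{"dx":0.4,"dy":-0.02,"dz":0,"yaw":0,"fingers":1},{"dx":0.4,"dy":-0.02,"dz":0,"yaw":0,"fingers":1},{"dx":0.4,"dy":-0.02,"dz":0,"yaw":0,"fingers":1},{"dx":0.4,"dy":-0.02,"dz":0,"yaw":0,"fingers":1},{"dx":0.4,"dy":-0.02,"dz":0,"yaw":0,"fingers":1},{"dx":0.4,"dy":-0.02,"dz":0,"yaw":0,"fingers":1},{"dx":0.4,"dy":-0.02,"dz":0,"yaw":0,"fingers":1},{"dx":0.4,"dy":-0.02,"dz":0,"yaw":0,"fingers":1},{"dx":0.4,"dy":-0.02,"dz":0,"yaw":0,"fingers":1},{"dx":0.4,"dy":-0.02,"dz":0,"yaw":0,"fingers":1},{"dx":0.4,"dy":0,"dz":0,"yaw":0,"fingers":1},{"dx":0.4,"dy":0,"dz":0,"yaw":0,"fingers":1},{"dx":0.3,"dy":0,"dz":0,"yaw":0,"fingers":1},{"dx":0.07,"dy":0,"dz":0,"yaw":0,"fingers":1}])

```text
clock: 22.4
position: [0.5078, 0.2439, 0.2842]
tool_rot: [-3.141, -0.001, 1.575]
force: [-0.2, 0.2, -4.1]
grip_width: 0.0268
finger_force: 61.3
```

drive_tool(targets=[{"dx":0,"dy":0,"dz":0.2,"yaw":0,"fingers":1},{"dx":0,"dy":0,"dz":0.4,"yaw":0,"fingers":1},{"dx":0,"dy":0,"dz":0.35,"yaw":0,"fingers":1},{"dx":0,"dy":0,"dz":0.15,"yaw":0,"fingers":1},{"dx":0,"dy":0,"dz":0.1,"yaw":0,"fingers":1},{"dx":0,"dy":0,"dz":0.02,"yaw":0,"fingers":1},{"dx":0,"dy":0,"dz":0.02,"yaw":0,"fingers":1},{"dx":0,"dy":0,"dz":0.01,"yaw":0,"fingers":1},{"dx":0,"dy":0,"dz":0,"yaw":0,"fingers":1}])

```text
clock: 23.3
position: [0.5089, 0.2402, 0.1599]
tool_rot: [3.141, -0.001, 1.571]
force: [-0.7, 0.4, -3.2]
grip_width: 0.0272
finger_force: 61.3
```

drive_tool(targets=[{"dx":0,"dy":0,"dz":0.01,"yaw":0,"fingers":1},{"dx":0,"dy":0,"dz":0.01,"yaw":0,"fingers":1},{"dx":0,"dy":0,"dz":0,"yaw":0,"fingers":1}])

```text
clock: 23.6
position: [0.5095, 0.2409, 0.1587]
tool_rot: [3.14, -0.002, 1.571]
force: [-3.3, 1.1, 14.6]
grip_width: 0.0276
finger_force: 61.4
```

drive_tool(targets=[{"dx":0,"dy":0,"dz":0,"yaw":0,"fingers":0},{"dx":0,"dy":0,"dz":0,"yaw":0,"fingers":0},{"dx":0,"dy":0,"dz":0,"yaw":0,"fingers":0},{"dx":0,"dy":0,"dz":0,"yaw":0,"fingers":0},{"dx":0,"dy":0,"dz":0,"yaw":0,"fingers":0},{"dx":0,"dy":0,"dz":-0.2,"yaw":0,"fingers":0},{"dx":0,"dy":0,"dz":-0.4,"yaw":0,"fingers":0},{"dx":0,"dy":0,"dz":-0.4,"yaw":0,"fingers":0},{"dx":0,"dy":0,"dz":-0.3,"yaw":0,"fingers":0},{"dx":0,"dy":0,"dz":-0.1,"yaw":0,"fingers":0}])

```text
clock: 24.6
position: [0.5096, 0.2403, 0.3002]
tool_rot: [3.139, -0.002, 1.571]
force: [0.4, 0.0, -0.6]
grip_width: 0.0853
finger_force: 0.0
```

drive_tool(targets=[{"dx":-0.2,"dy":0.02,"dz":0,"yaw":0,"fingers":0},{"dx":-0.4,"dy":0.02,"dz":0,"yaw":0,"fingers":0},{"dx":-0.4,"dy":0.02,"dz":0,"yaw":0,"fingers":0},{"dx":-0.4,"dy":0.02,"dz":0,"yaw":0,"fingers":0},{"dx":-0.4,"dy":0.02,"dz":0,"yaw":0,"fingers":0},{"dx":-0.4,"dy":0.02,"dz":0,"yaw":0,"fingers":0},{"dx":-0.4,"dy":0.02,"dz":0,"yaw":0,"fingers":0},{"dx":-0.4,"dy":0.02,"dz":0,"yaw":0,"fingers":0},{"dx":-0.4,"dy":0.02,"dz":0,"yaw":0,"fingers":0},{"dx":-0.4,"dy":0.02,"dz":0,"yaw":0,"fingers":0},{"dx":-0.4,"dy":0.02,"dz":0,"yaw":0,"fingers":0},{"dx":-0.4,"dy":0.02,"dz":0,"yaw":0,"fingers":0},{"dx":-0.3,"dy":0.02,"dz":0,"yaw":0,"fingers":0},{"dx":-0.2,"dy":0.02,"dz":0,"yaw":0,"fingers":0},{"dx":0,"dy":0,"dz":0,"yaw":0,"fingers":0},{"dx":0,"dy":0,"dz":0,"yaw":0,"fingers":0}])

```text
clock: 26.2
position: [0.5365, -0.2698, 0.2965]
tool_rot: [-3.141, -0.0, 1.57]
force: [-0.2, 0.1, -0.3]
grip_width: 0.0853
finger_force: 0.0
```

Run:
```python
from h import *
s=readout.observe();p=s["position"];e=s["tool_rot"];print(p,e,s["clock"])
f=grab_frame("wrist");cv2.imwrite("pics/w5.png",f);g=grab_frame("scene")
cv2.imwrite("pics/w5b.png",cv2.resize(np.vstack([f,g]),(450,600),interpolation=cv2.INTER_AREA))
```

```text
[ 0.53649021 -0.26978246  0.29654384] [-3.14050308e+00 -4.01796528e-04  1.57025314e+00] 26.2
```

View pics/w5b.png

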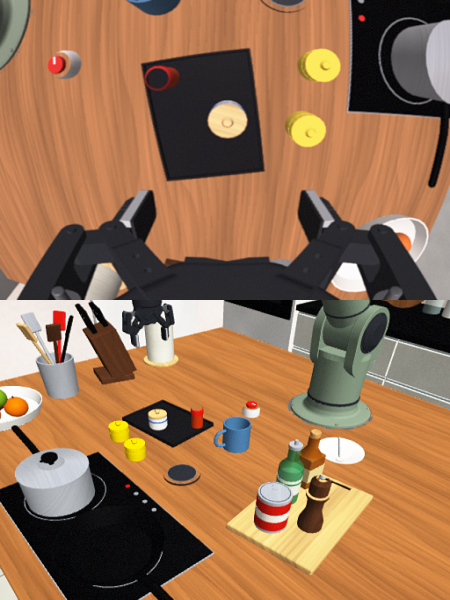

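All three stand on the board; the salt pot is alone in the tray at wrist (258,154), under the gripper.

drive_tool(targets=[{"dx":0.015,"dy":0,"dz":0.2,"yaw":0,"fingers":0},{"dx":0,"dy":0,"dz":0.4,"yaw":0,"fingers":0},{"dx":0,"dy":0,"dz":0.4,"yaw":0,"fingers":0},{"dx":0,"dy":0,"dz":0.4,"yaw":0,"fingers":0},{"dx":0,"dy":0,"dz":0.4,"yaw":0,"fingers":0},{"dx":0,"dy":0,"dz":0.3,"yaw":0,"fingers":0},{"dx":0,"dy":0,"dz":0.3,"yaw":0,"fingers":0},{"dx":0,"dy":0,"dz":0.2,"yaw":0,"fingers":0},{"dx":0,"dy":0,"dz":0.1,"yaw":0,"fingers":0},{"dx":0,"dy":0,"dz":0.05,"yaw":0,"fingers":0},{"dx":0,"dy":0,"dz":0.02,"yaw":0,"fingers":0},{"dx":0,"dy":0,"dz":0,"yaw":0,"fingers":0},{"dx":0,"dy":0,"dz":0,"yaw":0,"fingers":0}])

```text
clock: 27.6
position: [0.5372, -0.2685, 0.0211]
tool_rot: [3.14, 0.0, 1.571]
force: [0.5, -0.1, -0.4]
grip_width: 0.0856
finger_force: 0.0
```

drive_tool(targets=[{"dx":0,"dy":0,"dz":0,"yaw":0,"fingers":1},{"dx":0,"dy":0,"dz":0,"yaw":0,"fingers":1},{"dx":0,"dy":0,"dz":0,"yaw":0,"fingers":1},{"dx":0,"dy":0,"dz":0,"yaw":0,"fingers":1},{"dx":0,"dy":0,"dz":0,"yaw":0,"fingers":1},{"dx":0,"dy":0,"dz":0,"yaw":0,"fingers":1}])

```text
clock: 28.2
position: [0.537, -0.2685, 0.021]
tool_rot: [3.141, -0.0, 1.571]
force: [-1.5, 2.5, 11.1]
grip_width: 0.0572
finger_force: 62.2
```

Run:
```python
from h import *
s=readout.observe();p=s["position"];e=s["tool_rot"];print(p,e,s["clock"])
f=grab_frame("wrist");cv2.imwrite("pics/w6.png",f)
```

```text
[ 0.53702197 -0.26845431  0.02101787] [ 3.14088087e+00 -2.54919322e-05  1.57087067e+00] 28.2
```

View pics/w6.png

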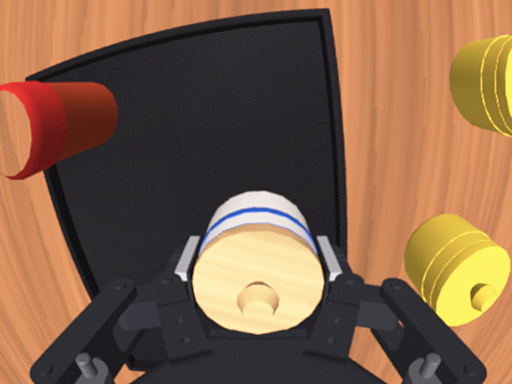

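drive_tool(targets=[{"dx":0,"dy":0,"dz":-0.1,"yaw":0,"fingers":1},{"dx":0,"dy":0,"dz":-0.3,"yaw":0,"fingers":1},{"dx":0,"dy":0,"dz":-0.4,"yaw":0,"fingers":1},{"dx":0,"dy":0,"dz":-0.4,"yaw":0,"fingers":1},{"dx":0.2,"dy":0.09,"dz":0,"yaw":0,"fingers":1},{"dx":0.4,"dy":0.15,"dz":0,"yaw":0,"fingers":1},{"dx":0.4,"dy":0.15,"dz":0,"yaw":0,"fingers":1},{"dx":0.4,"dy":0.15,"dz":0,"yaw":0,"fingers":1},{"dx":0.4,"dy":0.15,"dz":0,"yaw":0,"fingers":1},{"dx":0.4,"dy":0.15,"dz":0,"yaw":0,"fingers":1},{"dx":0.3,"dy":0.1,"dz":0,"yaw":0,"fingers":1},{"dx":0,"dy":0,"dz":0,"yaw":0,"fingers":1},{"dx":0,"dy":0,"dz":0,"yaw":0,"fingers":1}])

```text
clock: 29.55
position: [0.6305, -0.0179, 0.1405]
tool_rot: [-3.141, 0.0, 1.572]
force: [0.7, -0.4, -3.0]
grip_width: 0.0569
finger_force: 65.2
```

Run:
```python
from h import *
np.set_printoptions(precision=4,suppress=True)
p=np.array([.53702,-.26845,.02102]);e=[3.14088,0,1.57087]
print(wplane(259,279,.06,p,e)-p)
f=grab_frame("top");cv2.imwrite("pics/t7.png",f)
w=camera_info("top")
h=cv2.cvtColor(cv2.imread("pics/top0.png"),cv2.COLOR_BGR2HSV)
m=np.zeros(h.shape[:2],np.uint8);m[148:190,238:282]=((h[148:190,238:282,1]<70)*255)
n,l,st,c=cv2.connectedComponentsWithStats(m);i=1+st[1:,4].argmax();print(st[i],c[i])
b=st[i];print(plane("top",b[0]+(b[2]-1)/2,b[1]+(b[3]-1)/2,.008),plane("top",*c[i],.008), b[2]/w["fx"]*.9)
```

```text
[0.0006 0.0056 0.039 ]
[244 153  32  32 786] [259.2964 168.3613]
[ 0.6313 -0.017   0.008 ] [ 0.6316 -0.0165  0.008 ] 0.07870544071227373
```

Run:
```python
import cv2,numpy as np
a=cv2.imread("pics/scene0.png")[195:250,175:240];b=cv2.imread("pics/top0.png")[140:200,225:290];c=cv2.imread("pics/w1.png")[10:90,315:395]
cv2.imwrite("pics/c7.png",np.hstack([cv2.resize(i,(266,266),interpolation=cv2.INTER_CUBIC) for i in(a,b,c)]))
```

```text
(no output)
```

View pics/c7.png

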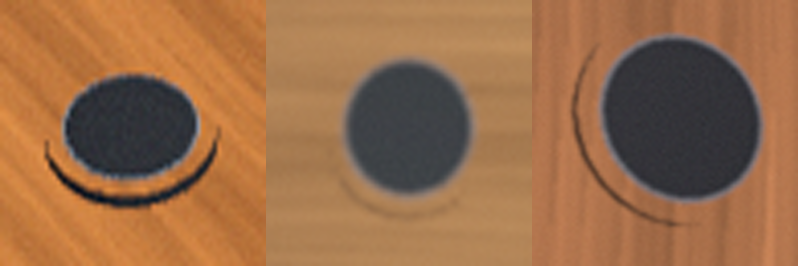

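Run:
```python
from h import *
np.set_printoptions(precision=4,suppress=True)
p=np.array([.53702,-.26845,.02102]);e=[3.14088,0,1.57087]
for u,v,z in[(258,333,.06),(258,226,.06),(258,226,.052),(259,190,.006),(193,275,.06),(325,275,.06),(258,302,.075)]: print(u,v,wplane(u,v,z,p,e)-p)
f=cv2.imread("pics/w6.png");print(f[215:250:2,230].tolist())
```

```text
258 333 [ 0.0002 -0.0277  0.039 ]
258 226 [0.0002 0.0308 0.039 ]
258 226 [0.0002 0.027  0.031 ]
259 190 [ 0.0008  0.0273 -0.015 ]
193 275 [-0.0276  0.007   0.039 ]
325 275 [0.0289 0.007  0.039 ]
258 302 [0.0002 0.0054 0.054 ]
[[181, 86, 37], [228, 153, 131], [225, 229, 237], [225, 229, 235], [225, 228, 235], [226, 230, 237], [229, 214, 215], [128, 149, 182], [114, 162, 207], [123, 175, 221], [138, 196, 237], [175, 234, 254], [173, 232, 253], [169, 229, 252], [171, 230, 252], [172, 232, 253], [175, 234, 253], [178, 236, 254]]
```

The coaster (79 mm dark disc within its 100 mm edge, concentric arc in each view) is centred at (0.631, −0.017); the pot is 1.5 mm off the TCP in y. Lowering.

drive_tool(targets=[{"dx":0,"dy":0,"dz":0.2,"yaw":0,"fingers":1},{"dx":0,"dy":0,"dz":0.4,"yaw":0,"fingers":1},{"dx":0,"dy":0,"dz":0.3,"yaw":0,"fingers":1},{"dx":0,"dy":0,"dz":0.1,"yaw":0,"fingers":1},{"dx":0,"dy":0,"dz":0.1,"yaw":0,"fingers":1},{"dx":0,"dy":0,"dz":0.02,"yaw":0,"fingers":1},{"dx":0,"dy":0,"dz":0.02,"yaw":0,"fingers":1},{"dx":0,"dy":0,"dz":0.02,"yaw":0,"fingers":1},{"dx":0,"dy":0,"dz":0,"yaw":0,"fingers":1}])

```text
clock: 30.5
position: [0.631, -0.0183, 0.0248]
tool_rot: [3.141, -0.0, 1.571]
force: [0.2, -0.1, -2.9]
grip_width: 0.0565
finger_force: 65.0
```

drive_tool(targets=[{"dx":0,"dy":0,"dz":0.01,"yaw":0,"fingers":1},{"dx":0,"dy":0,"dz":0.01,"yaw":0,"fingers":1},{"dx":0,"dy":0,"dz":0,"yaw":0,"fingers":1}])

```text
clock: 30.8
position: [0.631, -0.0183, 0.0231]
tool_rot: [3.141, -0.0, 1.571]
force: [-3.4, 0.9, 8.7]
grip_width: 0.0572
finger_force: 66.3
```

drive_tool(targets=[{"dx":0,"dy":0,"dz":0,"yaw":0,"fingers":0},{"dx":0,"dy":0,"dz":0,"yaw":0,"fingers":0},{"dx":0,"dy":0,"dz":0,"yaw":0,"fingers":0},{"dx":0,"dy":0,"dz":0,"yaw":0,"fingers":0},{"dx":0,"dy":0,"dz":0,"yaw":0,"fingers":0},{"dx":0,"dy":0,"dz":-0.2,"yaw":0,"fingers":0},{"dx":0,"dy":0,"dz":-0.4,"yaw":0,"fingers":0},{"dx":0,"dy":0,"dz":-0.4,"yaw":0,"fingers":0},{"dx":0,"dy":0,"dz":-0.4,"yaw":0,"fingers":0},{"dx":0,"dy":0,"dz":-0.4,"yaw":0,"fingers":0},{"dx":0,"dy":0,"dz":-0.4,"yaw":0,"fingers":0},{"dx":0,"dy":0,"dz":-0.4,"yaw":0,"fingers":0},{"dx":0,"dy":0,"dz":-0.2,"yaw":0,"fingers":0}])

```text
clock: 32.1
position: [0.6314, -0.0187, 0.3058]
tool_rot: [3.138, -0.0, 1.571]
force: [-0.4, 0.4, -0.2]
grip_width: 0.0856
finger_force: 0.0
```

drive_tool(targets=[{"dx":0.2,"dy":-0.1,"dz":0,"yaw":0,"fingers":0},{"dx":0.4,"dy":-0.2,"dz":0,"yaw":0,"fingers":0},{"dx":0.4,"dy":-0.2,"dz":0,"yaw":0,"fingers":0},{"dx":0.4,"dy":-0.2,"dz":0,"yaw":0,"fingers":0},{"dx":0.4,"dy":-0.2,"dz":0,"yaw":0,"fingers":0},{"dx":0.4,"dy":-0.2,"dz":0,"yaw":0,"fingers":0},{"dx":0.3,"dy":-0.11,"dz":0,"yaw":0,"fingers":0},{"dx":0.09,"dy":0,"dz":0,"yaw":0,"fingers":0},{"dx":0,"dy":0,"dz":0,"yaw":0,"fingers":0},{"dx":0,"dy":0,"dz":0,"yaw":0,"fingers":0}])

```text
clock: 33.1
position: [0.5102, 0.2393, 0.3024]
tool_rot: [3.141, 0.001, 1.57]
force: [-0.2, -0.4, 1.0]
grip_width: 0.0857
finger_force: 0.0
```

Run:
```python
from h import *
s=readout.observe();p=s["position"];e=s["tool_rot"];print(p,e,s["clock"])
f=grab_frame("wrist");cv2.imwrite("pics/w8.png",f);g=grab_frame("scene")
cv2.imwrite("pics/w8b.png",cv2.resize(np.vstack([f,g]),(450,600),interpolation=cv2.INTER_AREA))
t=grab_frame("top");cv2.imwrite("pics/t8.png",t)
```

```text
[0.51022849 0.23930322 0.30235102] [3.14128981e+00 5.50558392e-04 1.56964668e+00] 33.1
```

View pics/w8b.png

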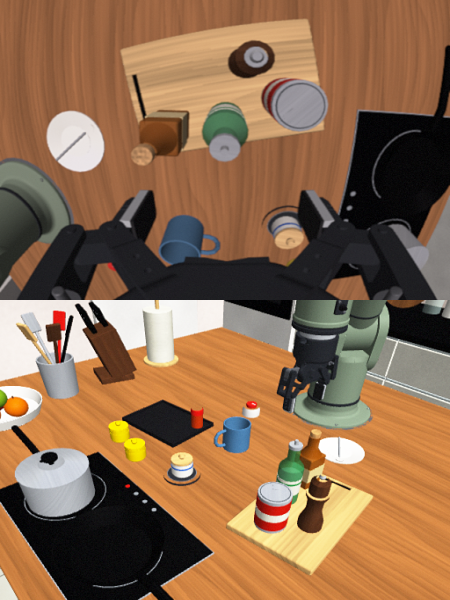

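Salt pot stands centred on the coaster (scene 181,465). Oil is below the gripper at wrist (225,140).

drive_tool(targets=[{"dx":0.015,"dy":-0.01,"dz":0.2,"yaw":0,"fingers":0},{"dx":0,"dy":0,"dz":0.4,"yaw":0,"fingers":0},{"dx":0,"dy":0,"dz":0.4,"yaw":0,"fingers":0},{"dx":0,"dy":0,"dz":0.3,"yaw":0,"fingers":0},{"dx":0,"dy":0,"dz":0.12,"yaw":0,"fingers":0},{"dx":0,"dy":0,"dz":0,"yaw":0,"fingers":0},{"dx":0,"dy":0,"dz":0,"yaw":0,"fingers":0}])

```text
clock: 33.95
position: [0.5095, 0.2419, 0.1615]
tool_rot: [3.14, -0.001, 1.57]
force: [0.1, 0.2, 0.3]
grip_width: 0.0854
finger_force: 0.0
```

drive_tool(targets=[{"dx":0,"dy":0,"dz":0,"yaw":0,"fingers":1},{"dx":0,"dy":0,"dz":0,"yaw":0,"fingers":1},{"dx":0,"dy":0,"dz":0,"yaw":0,"fingers":1},{"dx":0,"dy":0,"dz":0,"yaw":0,"fingers":1},{"dx":0,"dy":0,"dz":0,"yaw":0,"fingers":1},{"dx":0,"dy":0,"dz":0,"yaw":0,"fingers":1},{"dx":0,"dy":0,"dz":0,"yaw":0,"fingers":1},{"dx":0,"dy":0,"dz":0,"yaw":0,"fingers":1}])

```text
clock: 34.75
position: [0.5089, 0.2423, 0.1609]
tool_rot: [3.141, -0.001, 1.571]
force: [-1.8, -0.2, 8.1]
grip_width: 0.0284
finger_force: 58.3
```

drive_tool(targets=[{"dx":0,"dy":0,"dz":-0.1,"yaw":0,"fingers":1},{"dx":0,"dy":0,"dz":-0.4,"yaw":0,"fingers":1},{"dx":0,"dy":0,"dz":-0.45,"yaw":0,"fingers":1},{"dx":0,"dy":0,"dz":-0.45,"yaw":0,"fingers":1},{"dx":-0.2,"dy":0.02,"dz":0,"yaw":0,"fingers":1},{"dx":-0.4,"dy":0.02,"dz":0,"yaw":0,"fingers":1},{"dx":-0.4,"dy":0.02,"dz":0,"yaw":0,"fingers":1},{"dx":-0.4,"dy":0.02,"dz":0,"yaw":0,"fingers":1},{"dx":-0.4,"dy":0.02,"dz":0,"yaw":0,"fingers":1},{"dx":-0.4,"dy":0.02,"dz":0,"yaw":0,"fingers":1},{"dx":-0.4,"dy":0.02,"dz":0,"yaw":0,"fingers":1},{"dx":-0.4,"dy":0.02,"dz":0,"yaw":0,"fingers":1},{"dx":-0.4,"dy":0.02,"dz":0,"yaw":0,"fingers":1},{"dx":-0.4,"dy":0.02,"dz":0,"yaw":0,"fingers":1},{"dx":-0.4,"dy":0.02,"dz":0,"yaw":0,"fingers":1},{"dx":-0.4,"dy":0.02,"dz":0,"yaw":0,"fingers":1},{"dx":-0.4,"dy":0,"dz":0,"yaw":0,"fingers":1},{"dx":-0.4,"dy":0,"dz":0,"yaw":0,"fingers":1},{"dx":-0.3,"dy":0,"dz":0,"yaw":0,"fingers":1},{"dx":-0.08,"dy":0,"dz":0,"yaw":0,"fingers":1}])

```text
clock: 36.75
position: [0.5313, -0.3396, 0.3007]
tool_rot: [-3.141, 0.002, 1.567]
force: [-1.9, -1.0, -3.7]
grip_width: 0.0283
finger_force: 60.0
```

drive_tool(targets=[{"dx":0,"dy":0,"dz":0.1,"yaw":0,"fingers":1},{"dx":0,"dy":0,"dz":0,"yaw":0,"fingers":1},{"dx":0,"dy":0,"dz":0,"yaw":0,"fingers":1}])

```text
clock: 37.05
position: [0.5331, -0.3343, 0.29]
tool_rot: [-3.141, -0.001, 1.573]
force: [0.1, -0.2, -3.9]
grip_width: 0.0283
finger_force: 60.0
```

drive_tool(targets=[{"dx":-0.013,"dy":0,"dz":0.2,"yaw":0,"fingers":1},{"dx":0,"dy":0,"dz":0.4,"yaw":0,"fingers":1},{"dx":0,"dy":0,"dz":0.4,"yaw":0,"fingers":1},{"dx":0,"dy":0,"dz":0.2,"yaw":0,"fingers":1},{"dx":0,"dy":0,"dz":0.15,"yaw":0,"fingers":1},{"dx":0,"dy":0,"dz":0.02,"yaw":0,"fingers":1},{"dx":0,"dy":0,"dz":0.02,"yaw":0,"fingers":1},{"dx":0,"dy":0,"dz":0,"yaw":0,"fingers":1},{"dx":0,"dy":0,"dz":0,"yaw":0,"fingers":1}])

```text
clock: 37.95
position: [0.5332, -0.3374, 0.1523]
tool_rot: [3.14, 0.001, 1.571]
force: [-0.3, -0.3, -3.5]
grip_width: 0.0283
finger_force: 60.1
```

drive_tool(targets=[{"dx":0.015,"dy":0,"dz":0.02,"yaw":0,"fingers":1},{"dx":0,"dy":0,"dz":0.015,"yaw":0,"fingers":1},{"dx":0,"dy":0,"dz":0.01,"yaw":0,"fingers":1},{"dx":0,"dy":0,"dz":0,"yaw":0,"fingers":1},{"dx":0,"dy":0,"dz":0,"yaw":0,"fingers":1}])

```text
clock: 38.45
position: [0.533, -0.3358, 0.1471]
tool_rot: [3.141, 0.0, 1.571]
force: [0.2, 0.9, 2.4]
grip_width: 0.0281
finger_force: 59.7
```

drive_tool(targets=[{"dx":0,"dy":0,"dz":0.005,"yaw":0,"fingers":1},{"dx":0,"dy":0,"dz":0,"yaw":0,"fingers":0},{"dx":0,"dy":0,"dz":0,"yaw":0,"fingers":0},{"dx":0,"dy":0,"dz":0,"yaw":0,"fingers":0},{"dx":0,"dy":0,"dz":0,"yaw":0,"fingers":0},{"dx":0,"dy":0,"dz":0,"yaw":0,"fingers":0},{"dx":0,"dy":0,"dz":-0.2,"yaw":0,"fingers":0},{"dx":0,"dy":0,"dz":-0.4,"yaw":0,"fingers":0},{"dx":0,"dy":0,"dz":-0.4,"yaw":0,"fingers":0},{"dx":0,"dy":0,"dz":-0.4,"yaw":0,"fingers":0},{"dx":0,"dy":0,"dz":-0.1,"yaw":0,"fingers":0}])

```text
clock: 39.55
position: [0.5335, -0.3367, 0.3005]
tool_rot: [3.137, 0.002, 1.571]
force: [-0.7, -0.6, -0.2]
grip_width: 0.0853
finger_force: 0.0
```

drive_tool(targets=[{"dx":0.2,"dy":0,"dz":0,"yaw":0,"fingers":0},{"dx":0.4,"dy":0,"dz":0,"yaw":0,"fingers":0},{"dx":0.4,"dy":0,"dz":0,"yaw":0,"fingers":0},{"dx":0.4,"dy":0,"dz":0,"yaw":0,"fingers":0},{"dx":0.4,"dy":0,"dz":0,"yaw":0,"fingers":0},{"dx":0.4,"dy":0,"dz":0,"yaw":0,"fingers":0},{"dx":0.4,"dy":0,"dz":0,"yaw":0,"fingers":0},{"dx":0.4,"dy":0,"dz":0,"yaw":0,"fingers":0},{"dx":0.4,"dy":0,"dz":0,"yaw":0,"fingers":0},{"dx":0.4,"dy":0,"dz":0,"yaw":0,"fingers":0},{"dx":0.4,"dy":0,"dz":0,"yaw":0,"fingers":0},{"dx":0.4,"dy":0,"dz":0,"yaw":0,"fingers":0},{"dx":0.4,"dy":0,"dz":0,"yaw":0,"fingers":0},{"dx":0.4,"dy":0,"dz":0,"yaw":0,"fingers":0},{"dx":0.4,"dy":0,"dz":0,"yaw":0,"fingers":0},{"dx":0.4,"dy":0,"dz":0,"yaw":0,"fingers":0},{"dx":0.3,"dy":0.03,"dz":0,"yaw":0,"fingers":0},{"dx":0.27,"dy":0.03,"dz":0,"yaw":0,"fingers":0},{"dx":0,"dy":0,"dz":0,"yaw":0,"fingers":0},{"dx":0,"dy":0,"dz":0,"yaw":0,"fingers":0}])

```text
clock: 41.55
position: [0.5385, 0.3412, 0.2956]
tool_rot: [-3.141, 0.001, 1.571]
force: [-0.2, -0.6, 0.6]
grip_width: 0.0854
finger_force: 0.0
```

drive_tool(targets=[{"dx":0,"dy":0,"dz":0.2,"yaw":0,"fingers":0},{"dx":0,"dy":0,"dz":0.4,"yaw":0,"fingers":0},{"dx":0,"dy":0,"dz":0.4,"yaw":0,"fingers":0},{"dx":0,"dy":0,"dz":0.4,"yaw":0,"fingers":0},{"dx":0,"dy":0,"dz":0.13,"yaw":0,"fingers":0},{"dx":0,"dy":0,"dz":0.04,"yaw":0,"fingers":0},{"dx":0,"dy":0,"dz":0,"yaw":0,"fingers":0},{"dx":0,"dy":0,"dz":0,"yaw":0,"fingers":0}])

```text
clock: 42.35
position: [0.5396, 0.3415, 0.1411]
tool_rot: [3.14, -0.001, 1.571]
force: [0.6, -0.3, 0.1]
grip_width: 0.0854
finger_force: 0.0
```

drive_tool(targets=[{"dx":0,"dy":0,"dz":0,"yaw":0,"fingers":1},{"dx":0,"dy":0,"dz":0,"yaw":0,"fingers":1},{"dx":0,"dy":0,"dz":0,"yaw":0,"fingers":1},{"dx":0,"dy":0,"dz":0,"yaw":0,"fingers":1},{"dx":0,"dy":0,"dz":0,"yaw":0,"fingers":1},{"dx":0,"dy":0,"dz":0,"yaw":0,"fingers":1},{"dx":0,"dy":0,"dz":0,"yaw":0,"fingers":1}])

```text
clock: 43.05
position: [0.539, 0.3415, 0.14]
tool_rot: [3.141, -0.001, 1.571]
force: [-0.5, -0.4, 7.2]
grip_width: 0.041
finger_force: 60.4
```

drive_tool(targets=[{"dx":0,"dy":0,"dz":-0.1,"yaw":0,"fingers":1},{"dx":0,"dy":0,"dz":-0.4,"yaw":0,"fingers":1},{"dx":0,"dy":0,"dz":-0.45,"yaw":0,"fingers":1},{"dx":0,"dy":0,"dz":-0.45,"yaw":0,"fingers":1},{"dx":-0.2,"dy":-0.03,"dz":0,"yaw":0,"fingers":1},{"dx":-0.4,"dy":-0.03,"dz":0,"yaw":0,"fingers":1},{"dx":-0.4,"dy":-0.03,"dz":0,"yaw":0,"fingers":1},{"dx":-0.4,"dy":-0.03,"dz":0,"yaw":0,"fingers":1},{"dx":-0.4,"dy":-0.03,"dz":0,"yaw":0,"fingers":1},{"dx":-0.4,"dy":-0.03,"dz":0,"yaw":0,"fingers":1},{"dx":-0.4,"dy":-0.03,"dz":0,"yaw":0,"fingers":1},{"dx":-0.4,"dy":-0.03,"dz":0,"yaw":0,"fingers":1},{"dx":-0.4,"dy":-0.03,"dz":0,"yaw":0,"fingers":1},{"dx":-0.4,"dy":-0.03,"dz":0,"yaw":0,"fingers":1},{"dx":-0.4,"dy":0,"dz":0,"yaw":0,"fingers":1},{"dx":-0.4,"dy":0,"dz":0,"yaw":0,"fingers":1},{"dx":-0.4,"dy":0,"dz":0,"yaw":0,"fingers":1},{"dx":-0.3,"dy":0,"dz":0,"yaw":0,"fingers":1},{"dx":-0.1,"dy":0,"dz":0,"yaw":0,"fingers":1},{"dx":0,"dy":0,"dz":0,"yaw":0,"fingers":1}])

```text
clock: 45.05
position: [0.5083, -0.2002, 0.2796]
tool_rot: [-3.141, 0.0, 1.568]
force: [-0.0, 1.3, -3.5]
grip_width: 0.0406
finger_force: 62.1
```

drive_tool(targets=[{"dx":0,"dy":0,"dz":0.2,"yaw":0,"fingers":1},{"dx":0,"dy":0,"dz":0.2,"yaw":0,"fingers":1},{"dx":0,"dy":0,"dz":0,"yaw":0,"fingers":1},{"dx":0,"dy":0,"dz":0,"yaw":0,"fingers":1}])

```text
clock: 45.45
position: [0.509, -0.1979, 0.2399]
tool_rot: [-3.141, -0.0, 1.572]
force: [0.5, -0.0, -2.3]
grip_width: 0.0406
finger_force: 62.1
```

drive_tool(targets=[{"dx":-0.01,"dy":0,"dz":0.3,"yaw":0,"fingers":1},{"dx":0,"dy":0,"dz":0.4,"yaw":0,"fingers":1},{"dx":0,"dy":0,"dz":0.25,"yaw":0,"fingers":1},{"dx":0,"dy":0,"dz":0.1,"yaw":0,"fingers":1},{"dx":0,"dy":0,"dz":0.02,"yaw":0,"fingers":1},{"dx":0,"dy":0,"dz":0.02,"yaw":0,"fingers":1},{"dx":0,"dy":0,"dz":0,"yaw":0,"fingers":1},{"dx":0,"dy":0,"dz":0,"yaw":0,"fingers":1}])

```text
clock: 46.25
position: [0.5093, -0.1998, 0.1313]
tool_rot: [3.14, 0.0, 1.571]
force: [0.5, 0.4, -3.3]
grip_width: 0.0403
finger_force: 62.0
```

drive_tool(targets=[{"dx":0.01,"dy":-0.005,"dz":0.02,"yaw":0,"fingers":1},{"dx":0,"dy":0,"dz":0.015,"yaw":0,"fingers":1},{"dx":0,"dy":0,"dz":0.01,"yaw":0,"fingers":1},{"dx":0,"dy":0,"dz":0.005,"yaw":0,"fingers":1},{"dx":0,"dy":0,"dz":0,"yaw":0,"fingers":1}])

```text
clock: 46.75
position: [0.5086, -0.1988, 0.1259]
tool_rot: [3.141, -0.0, 1.571]
force: [-1.5, 1.5, 11.8]
grip_width: 0.0403
finger_force: 63.8
```

drive_tool(targets=[{"dx":0,"dy":0,"dz":0,"yaw":0,"fingers":0},{"dx":0,"dy":0,"dz":0,"yaw":0,"fingers":0},{"dx":0,"dy":0,"dz":0,"yaw":0,"fingers":0},{"dx":0,"dy":0,"dz":0,"yaw":0,"fingers":0},{"dx":0,"dy":0,"dz":0,"yaw":0,"fingers":0},{"dx":0,"dy":0,"dz":-0.2,"yaw":0,"fingers":0},{"dx":0,"dy":0,"dz":-0.4,"yaw":0,"fingers":0},{"dx":0,"dy":0,"dz":-0.4,"yaw":0,"fingers":0},{"dx":0,"dy":0,"dz":-0.4,"yaw":0,"fingers":0},{"dx":0,"dy":0,"dz":-0.2,"yaw":0,"fingers":0}])

```text
clock: 47.75
position: [0.5088, -0.1992, 0.2884]
tool_rot: [3.139, 0.001, 1.571]
force: [0.3, -0.1, -0.8]
grip_width: 0.0857
finger_force: 0.0
```

drive_tool(targets=[{"dx":0.2,"dy":-0.08,"dz":0,"yaw":0,"fingers":0},{"dx":0.4,"dy":-0.08,"dz":0,"yaw":0,"fingers":0},{"dx":0.4,"dy":-0.08,"dz":0,"yaw":0,"fingers":0},{"dx":0.4,"dy":-0.08,"dz":0,"yaw":0,"fingers":0},{"dx":0.4,"dy":-0.08,"dz":0,"yaw":0,"fingers":0},{"dx":0.4,"dy":-0.08,"dz":0,"yaw":0,"fingers":0},{"dx":0.4,"dy":-0.08,"dz":0,"yaw":0,"fingers":0},{"dx":0.4,"dy":-0.08,"dz":0,"yaw":0,"fingers":0},{"dx":0.4,"dy":-0.08,"dz":0,"yaw":0,"fingers":0},{"dx":0.4,"dy":-0.08,"dz":0,"yaw":0,"fingers":0},{"dx":0.3,"dy":-0.08,"dz":0,"yaw":0,"fingers":0},{"dx":0.18,"dy":0,"dz":0,"yaw":0,"fingers":0},{"dx":0,"dy":0,"dz":0,"yaw":0,"fingers":0},{"dx":0,"dy":0,"dz":0,"yaw":0,"fingers":0}])

```text
clock: 49.15
position: [0.4206, 0.2286, 0.2852]
tool_rot: [3.142, 0.001, 1.57]
force: [-0.8, 0.0, 0.8]
grip_width: 0.0855
finger_force: 0.0
```

drive_tool(targets=[{"dx":0.01,"dy":0,"dz":0.2,"yaw":0,"fingers":0},{"dx":0,"dy":0,"dz":0.4,"yaw":0,"fingers":0},{"dx":0,"dy":0,"dz":0.4,"yaw":0,"fingers":0},{"dx":0,"dy":0,"dz":0.25,"yaw":0,"fingers":0},{"dx":0,"dy":0,"dz":0.1,"yaw":0,"fingers":0},{"dx":0,"dy":0,"dz":0.02,"yaw":0,"fingers":0},{"dx":0,"dy":0,"dz":0,"yaw":0,"fingers":0},{"dx":0,"dy":0,"dz":0,"yaw":0,"fingers":0}])

```text
clock: 49.95
position: [0.4209, 0.2305, 0.1495]
tool_rot: [3.14, -0.001, 1.571]
force: [-0.3, 0.4, 0.2]
grip_width: 0.0853
finger_force: 0.0
```

drive_tool(targets=[{"dx":0,"dy":0,"dz":0,"yaw":0,"fingers":1},{"dx":0,"dy":0,"dz":0,"yaw":0,"fingers":1},{"dx":0,"dy":0,"dz":0,"yaw":0,"fingers":1},{"dx":0,"dy":0,"dz":0,"yaw":0,"fingers":1},{"dx":0,"dy":0,"dz":0,"yaw":0,"fingers":1},{"dx":0,"dy":0,"dz":0,"yaw":0,"fingers":1},{"dx":0,"dy":0,"dz":0,"yaw":0,"fingers":1},{"dx":0,"dy":0,"dz":0,"yaw":0,"fingers":1}])

```text
clock: 50.75
position: [0.4204, 0.2304, 0.1486]
tool_rot: [3.141, -0.0, 1.571]
force: [-1.1, -0.3, 7.9]
grip_width: 0.0257
finger_force: 58.5
```

drive_tool(targets=[{"dx":0,"dy":0,"dz":-0.1,"yaw":0,"fingers":1},{"dx":0,"dy":0,"dz":-0.4,"yaw":0,"fingers":1},{"dx":0,"dy":0,"dz":-0.45,"yaw":0,"fingers":1},{"dx":0,"dy":0,"dz":-0.45,"yaw":0,"fingers":1},{"dx":0,"dy":0,"dz":-0.3,"yaw":0,"fingers":1},{"dx":-0.2,"dy":0,"dz":0,"yaw":0,"fingers":1},{"dx":-0.4,"dy":0,"dz":0,"yaw":0,"fingers":1},{"dx":-0.4,"dy":0,"dz":0,"yaw":0,"fingers":1},{"dx":-0.4,"dy":0,"dz":0,"yaw":0,"fingers":1},{"dx":-0.4,"dy":0,"dz":0,"yaw":0,"fingers":1},{"dx":-0.4,"dy":0,"dz":0,"yaw":0,"fingers":1},{"dx":-0.4,"dy":0,"dz":0,"yaw":0,"fingers":1},{"dx":-0.4,"dy":0,"dz":0,"yaw":0,"fingers":1},{"dx":-0.4,"dy":0,"dz":0,"yaw":0,"fingers":1},{"dx":-0.4,"dy":0,"dz":0,"yaw":0,"fingers":1},{"dx":-0.4,"dy":0,"dz":0,"yaw":0,"fingers":1},{"dx":-0.4,"dy":0,"dz":0,"yaw":0,"fingers":1},{"dx":-0.3,"dy":0,"dz":0,"yaw":0,"fingers":1},{"dx":-0.15,"dy":0,"dz":0,"yaw":0,"fingers":1},{"dx":0,"dy":0,"dz":0,"yaw":0,"fingers":1}])

```text
clock: 52.75
position: [0.4185, -0.2771, 0.3178]
tool_rot: [-3.14, 0.001, 1.567]
force: [0.2, 0.3, -3.7]
grip_width: 0.0254
finger_force: 60.4
```

drive_tool(targets=[{"dx":0,"dy":0.2,"dz":0,"yaw":0,"fingers":1},{"dx":0,"dy":0.2,"dz":0,"yaw":0,"fingers":1},{"dx":0,"dy":0.06,"dz":0,"yaw":0,"fingers":1},{"dx":0,"dy":0,"dz":0,"yaw":0,"fingers":1},{"dx":0,"dy":0,"dz":0,"yaw":0,"fingers":1}])

```text
clock: 53.25
position: [0.4653, -0.2746, 0.3181]
tool_rot: [-3.141, -0.0, 1.57]
force: [-1.1, -0.4, -3.5]
grip_width: 0.0254
finger_force: 60.4
```

drive_tool(targets=[{"dx":-0.005,"dy":0.012,"dz":0.2,"yaw":0,"fingers":1},{"dx":0,"dy":0,"dz":0.4,"yaw":0,"fingers":1},{"dx":0,"dy":0,"dz":0.4,"yaw":0,"fingers":1},{"dx":0,"dy":0,"dz":0.4,"yaw":0,"fingers":1},{"dx":0,"dy":0,"dz":0.2,"yaw":0,"fingers":1},{"dx":0,"dy":0,"dz":0.1,"yaw":0,"fingers":1},{"dx":0,"dy":0,"dz":0.05,"yaw":0,"fingers":1},{"dx":0,"dy":0,"dz":0.02,"yaw":0,"fingers":1},{"dx":0,"dy":0,"dz":0.02,"yaw":0,"fingers":1},{"dx":0,"dy":0,"dz":0,"yaw":0,"fingers":1},{"dx":0,"dy":0,"dz":0,"yaw":0,"fingers":1}])

```text
clock: 54.35
position: [0.4677, -0.2753, 0.1398]
tool_rot: [3.141, 0.0, 1.571]
force: [0.1, -0.6, -4.3]
grip_width: 0.0256
finger_force: 60.2
```

drive_tool(targets=[{"dx":0,"dy":-0.012,"dz":0.02,"yaw":0,"fingers":1},{"dx":0,"dy":0,"dz":0.015,"yaw":0,"fingers":1},{"dx":0,"dy":0,"dz":0.01,"yaw":0,"fingers":1},{"dx":0,"dy":0,"dz":0.005,"yaw":0,"fingers":1},{"dx":0,"dy":0,"dz":0,"yaw":0,"fingers":1}])

```text
clock: 54.85
position: [0.4664, -0.2754, 0.1347]
tool_rot: [3.141, -0.0, 1.571]
force: [-2.0, 1.4, 6.1]
grip_width: 0.0255
finger_force: 61.7
```

Contact. Release, rise, and back away to the left so that the top camera sees all.

drive_tool(targets=[{"dx":0,"dy":0,"dz":0,"yaw":0,"fingers":0},{"dx":0,"dy":0,"dz":0,"yaw":0,"fingers":0},{"dx":0,"dy":0,"dz":0,"yaw":0,"fingers":0},{"dx":0,"dy":0,"dz":0,"yaw":0,"fingers":0},{"dx":0,"dy":0,"dz":0,"yaw":0,"fingers":0},{"dx":0,"dy":0,"dz":-0.2,"yaw":0,"fingers":0},{"dx":0,"dy":0,"dz":-0.4,"yaw":0,"fingers":0},{"dx":0,"dy":0,"dz":-0.4,"yaw":0,"fingers":0},{"dx":0,"dy":0,"dz":-0.4,"yaw":0,"fingers":0},{"dx":0,"dy":0,"dz":-0.2,"yaw":0,"fingers":0}])

```text
clock: 55.85
position: [0.4667, -0.2758, 0.2973]
tool_rot: [3.139, 0.001, 1.571]
force: [0.2, -0.4, -0.2]
grip_width: 0.085
finger_force: 0.0
```

drive_tool(targets=[{"dx":0.4,"dy":0,"dz":0,"yaw":0,"fingers":0},{"dx":0.4,"dy":0,"dz":0,"yaw":0,"fingers":0},{"dx":0.4,"dy":0,"dz":0,"yaw":0,"fingers":0},{"dx":0.4,"dy":0,"dz":0,"yaw":0,"fingers":0},{"dx":0.4,"dy":0,"dz":0,"yaw":0,"fingers":0},{"dx":0.4,"dy":0,"dz":0,"yaw":0,"fingers":0},{"dx":0.4,"dy":0,"dz":0,"yaw":0,"fingers":0},{"dx":0.4,"dy":0,"dz":0,"yaw":0,"fingers":0},{"dx":0.4,"dy":0,"dz":0,"yaw":0,"fingers":0},{"dx":0.4,"dy":0,"dz":0,"yaw":0,"fingers":0},{"dx":0.4,"dy":0,"dz":0,"yaw":0,"fingers":0},{"dx":0.4,"dy":0,"dz":0,"yaw":0,"fingers":0},{"dx":0.4,"dy":0,"dz":0,"yaw":0,"fingers":0},{"dx":0.4,"dy":0,"dz":0,"yaw":0,"fingers":0},{"dx":0,"dy":0,"dz":0,"yaw":0,"fingers":0},{"dx":0,"dy":0,"dz":0,"yaw":0,"fingers":0}])

```text
clock: 57.45
position: [0.466, 0.2852, 0.294]
tool_rot: [-3.141, 0.001, 1.572]
force: [-0.7, -0.7, -0.4]
grip_width: 0.0853
finger_force: 0.0
```

Run:
```python
from h import *
a=cv2.imread("pics/top0.png");b=grab_frame("top");cv2.imwrite("pics/t9.png",b);s0=cv2.imread("pics/scene0.png");s=grab_frame("scene");cv2.imwrite("pics/s9.png",s)
r=lambda i:cv2.resize(i,(400,290),interpolation=cv2.INTER_CUBIC)
c=(slice(140,285),slice(235,435));d=(slice(80,245),slice(110,300))
cv2.imwrite("pics/f9.png",np.vstack([np.hstack([r(a[c]),r(b[c])]),np.hstack([r(s0[d]),r(s[d])])]))
```

```text
(no output)
```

View pics/f9.png

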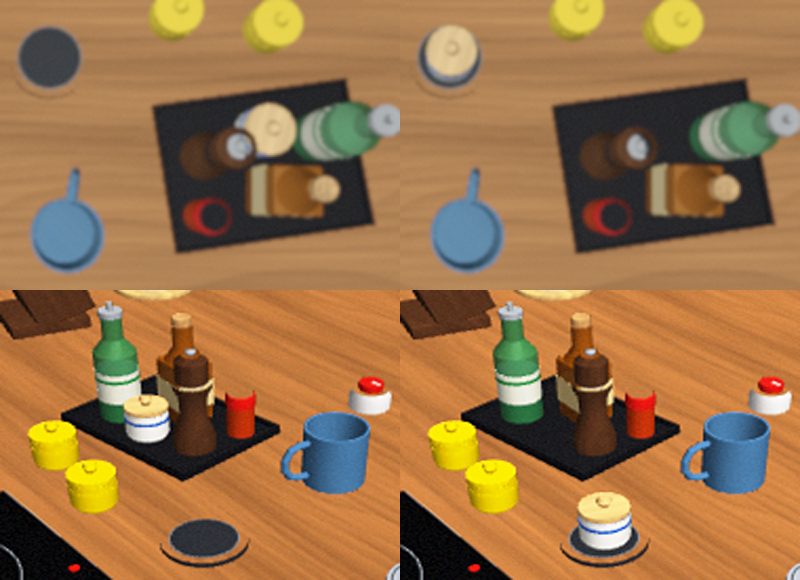

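Before and after match: oil, vinegar and mill sit at the same pixels as before (e.g. the spout at 387/787, the cork at 324/724). The salt pot is centred on the coaster, and the bystanders haven't moved.

```bash
python3 -c "
from workcell import workorder
print(workorder.job_done())"
```

```text
the job is handed in; nothing more can be done
None
```

The job is done and handed in at about 57 s on the robot's clock: the salt pot stands in the middle of the coaster, the oil, vinegar and pepper mill are back on their own spots on the tray, and nothing else was moved.

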